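# Take the screw gauge off its keeper hook and stand it in the holder

## Task

The screw gauge hangs on the bench stand's hook, shut in by a sprung keeper. Press the keeper's thumb tab down until the keeper snaps open and stays up (do not force the gauge up against the shut keeper), then lift the gauge off the hook and stand it upright, eye at the top, fully down in the middle of the wooden holder's slot, and let go. Do not drop the gauge, and do not disturb the brown dropper bottle or the black tape roll.

Things in the scene. Friction and masses are not known exactly. Their poses are not given: they have to be found in the camera images.
- hook_stand: Fixed steel bench stand. Origin on the worktop under the hook bar's middle; x points from its open front to its post, y left, z up. Foot plate x -75..+80, y -75..+75 mm, 12 mm high; post 22 mm thick at x +52, y +34 mm.
- hook_mid (a point): Where the gauge hangs on the hook bar: x = y = 0, 145 mm up, stand's axes. The bar is round, 8 mm thick: it comes forward from the post along y +34 mm to x = 0, then runs right (-y) to y -22 mm, where it turns up as a lip, its top 12 mm above the bar's axis.
- tray_front (a point): Middle of the lower front edge of the stand's grey top tray, 272 mm up, at x -40, y +12 mm in the stand's frame. The tray (16 mm deep, 160 mm wide, reaching back to x +70, a tape roll and a solder spool on it) roofs hook and gauge, so reach in from the front (-x) with the tool tilted about 40 degrees (30 to 45) from vertical.
- keeper (a joint): Keeper angle, rad: 0 shut, 1.13 open. Aluminium see-saw lever, pivot along stand x at y +34 mm, 165 mm up. Its finger lies to the right over the gauge's head and the lip; its thumb tab is left of the pivot: tab pressed down = finger up. Over-centre spring: shuts below about 0.5 rad (about 3 N at the tab); past that it snaps open and stays open.
- keeper_tab (a point): Middle of the top of the ribbed thumb tab, 46 mm (stand x -42..+4) by 22 mm (y), 5 mm thick. Shut, it is 24 mm in front of hook_mid, 70 mm left and 29 mm above it. It moves with the keeper: about 18 mm lower at 0.5 rad, about 36 mm lower fully open.
- gauge_center (a point): Centre of the screw gauge, a flat aluminium plate 64 (x) x 10 (y) x 120 mm (z, up), 0.15 kg, with a rectangular eye (22 wide, 34 high, 10 mm below the top). Hangs in the stand's x-z plane, 46 mm below the bar's axis. Pinch the front edge across the 10 mm. With the keeper open, lift it 10 to 24 mm (17 best) to clear bar and lip, then move it right (stand -y) 50 mm or more.
- slot_floor (a point): Middle of the slot's floor in the fixed wooden holder, 10 mm above the worktop. The holder is 104 mm (its x) by 62 mm (its y), 36 mm high; the slot runs along its x, is 16 mm wide, 80 mm long and 26 mm deep, open at the top. Axes: x along the slot, z up. Seated, the gauge's centre is 60 mm above this point.
- flux_bottle: Bystander: brown dropper bottle with black cap, 34 mm across, 95 mm high, standing; origin under its middle.
- tape_black: Bystander: roll of black tape lying flat, 70 mm across, 18 mm high; origin under its middle.

How it is judged:
On the way, in this order (a step that is already met when the one before it is completed fails the run):
1. the keeper is snapped open while the gauge still hangs on the hook (value of joint keeper above 0.9 rad and horizontal distance between gauge_center and hook_mid below 0.03 m), for 0.2 s.
2. the gauge is off the hook and clear of it (distance between gauge_center and hook_mid above 0.12 m), for 0.1 s.
At the end, for the whole second after the job is handed in: The gauge stands eye up in the holder's slot: its centre within 20 mm (horizontally) of the slot's middle and no more than 64 mm above the slot's floor, within 0.25 rad of upright, at rest and released (horizontal distance between gauge_center and slot_floor below 0.02 m and z of gauge_center in the frame of slot_floor between 0.05 and 0.064 m and angle between gauge_center's own z axis and vertical below 0.25 rad and angle between the x axis of gauge_center and the x axis of slot_floor, either way round below 0.25 rad and linear speed of gauge below 0.02 m/s and contact force between the fingers and gauge below 0.1 N); the robot touches nothing.
It fails at once if the gauge is forced up (by more than 10 mm) against a keeper that is not open (value of joint keeper below 0.8 rad and z of gauge_center in the frame of hook_mid above -0.036 m and horizontal distance between gauge_center and hook_mid below 0.04 m).
It fails at once if the gauge is dropped (falls freely faster than 0.5 m/s) (linear speed of gauge above 0.5 m/s and contact force between the fingers and gauge below 0.05 N).
It fails at once if the dropper bottle is moved by more than 30 mm or knocked over (distance of flux_bottle from where it was at the start of the episode above 0.03 m or angle between flux_bottle's own z axis and vertical above 0.5 rad).
It fails at once if the black tape roll is moved by more than 30 mm (distance of tape_black from where it was at the start of the episode above 0.03 m).
It also fails if it takes over 45 s, if anything falls off the work surface, if the arm or the gripper's body presses on something with over 40 N, if the wrist force passes 120 N, or if a joint passes its speed limit or range.

## Robot

A 6-joint arm with a two-finger parallel gripper is mounted at the origin on a cart in front of the work surface, level with it; the furniture and walls round the work are solid. World frame = base frame: x ahead of the robot, y to its left, z up, the work surface at z = 0. Lengths are in m, angles in rad, forces in N, time in s.
With the tool pointing down it reaches from about 0.425 to 0.95 m from the base axis. Payload 3.5 kg.
Tool frame: the origin (TCP) lies at the very end of the fingers, on their centre line; the grasp point (between the pads) lies 19 mm behind it; y points along the fingers, z is the direction in which the jaws open and shut, and the axes are right-handed (so a half turn about y gives the same grasp; the last joint's range is limited). The gripper opens to 85 mm and grips with 20 to 120 N. Pads are 22 mm wide; open, the fingers measure 114 mm over their backs; the gripper's body (76 mm by 85 mm) begins 54 mm behind the grasp point. The pads swing forward as they close: fully open they stand 13 mm farther back than shut.
Start: joints at [-1.294, 0.286, 1.577, -0, 1.279, -0.15], TCP at [0.279, -0.614, 0.231] pointing down, gripper open.
Joint ranges: [-2.77, 2.77], [-0.9, 2.22], [0.21, 2.48], [-1.53, 4.67], [0.24, 2.81], [-2.84, 2.84]. Speed limits (rad/s): [2.79, 2.79, 3.14, 3.14, 3.14, 3.14].

## Interface

Orientations are given as a unit quaternion [x, y, z, w].
In Python, from plant import ctrl gives the robot as it stands. The module is installed in compiled form; this text tells all that it offers.
- The arm moves only by the tool jog_arm, never from a script. Its argument "deltas" is a list of rows, each a list of 3 entries, a list of its own where there are three numbers: the turn, a rotation vector about the tool's x, y, z in rad, then the shift along the tool's x, y, z in m, then the opening, from 0 (shut) to 1 (fully open). In form: [[[wx, wy, wz], [dx, dy, dz], gripper], ...]. A call has 1 to 10 rows; each row is the pose to reach, as a shift and turn from the pose measured when the call began, along the tool's axes at that moment; what a row does not reach only later rows make up. A row lasts 1/12 s, in which the tool goes at most 41.7 mm and 7.16 degrees, less where a joint would pass 70% of its speed; a pose out of reach is approached as far as the arm can. A call with a gripper value outside its range is refused whole. The fingers move at their own pace and stop on an object; "force" is the grip in N (left out, the last holds). Time passes only in rows, so rows that repeat a pose let the fingers close. It gives the time, the measured TCP pose, the force and the opening at its end, in the units of the state.
- ctrl.get_state(): the state, without advancing time (a new reading comes with each control period).
- ctrl.read_camera(name): name is "side" or "top" or "wrist"; returns a dict with "pixels" (384x512x3 uint8, blue, green, red), "range_z" (384x512 float32, m along the optical axis (not along the pixel's ray), 0 where there is no reading), "fx", "fy", "cx", "cy" (pixels), "T" (4x4, takes a point from camera to world coordinates); the wrist camera has in their place "mount" (4x4, takes a point from camera to tool coordinates, whose origin is the TCP and whose axes are the tool frame's). Camera axes: x right, y up, looking along -z (the intrinsics and any distortion apply to the point x, -y, -z); pixel columns grow to the right and rows downward; lengths in m; the calibration is good to about 2 mm. A picture is of the moment at which its call begins: read the wrist's pose just before it.
- ctrl.sign_off(): hands the job in, once; it reports no verdict.
The state is a dict: "time": time; "qpos": joint angles; "dq": joint speeds; "joint_efforts": joint torques, N m; "eef_pos": TCP position; "tcp_rot": TCP orientation; "contact_force": force on the tool from outside, world axes, zero at the start; "wrist_torque": the same for the moment, N m; "opening": opening from 0.0 (shut) to 1.0 (fully open).
Only numpy, scipy, OpenCV 4.12 (cv2) and the standard library are available. Lean on these libraries where they do the work, as an engineer would, in place of code of your own. Each camera call takes 0.05 s, during which the arm holds its last target.

## Working session

There is one attempt and no reset: what is moved stays moved. The work goes in short steps, Python scripts to look and compute and a tool call to move; the robot and the scene stay as the last step left them, time stands still between calls to the robot, and variables do not carry over. Pictures are saved under pics/ and viewed, and the job is handed in when it is done.

Besides the shell and the picture viewer there is one more tool, called after "Call:" as name(argument=value, ...), one argument or row to a line, values as JSON. jog_arm: Moves the arm, as the interface text tells. Its arguments: {"type":"object","properties":{"deltas":{"type":"array","items":{"type":"array"}},"force":{"type":"number"}},"required":["deltas"]}

```bash
mkdir -p pics
cat > h.py <<'E'
import numpy as np, cv2
from scipy.spatial.transform import Rotation as R
from plant import ctrl
np.set_printoptions(precision=4,suppress=True)
def Ttool(s=None):
    s=s or ctrl.get_state(); T=np.eye(4); T[:3,:3]=R.from_quat(s['tcp_rot']).as_matrix(); T[:3,3]=s['eef_pos']; return T
def cam(name,save=None):
    s=ctrl.get_state(); c=ctrl.read_camera(name)
    if name=='wrist': c['T']=Ttool(s)@np.array(c['mount'])
    c['T']=np.array(c['T'])
    if save: cv2.imwrite('pics/'+save,np.asarray(c['pixels']))
    return c
def cloud(c):
    z=np.asarray(c['range_z'],float); v,u=np.mgrid[:z.shape[0],:z.shape[1]]
    P=np.stack([(u-c['cx'])/c['fx']*z,-(v-c['cy'])/c['fy']*z,-z],-1)
    W=P@c['T'][:3,:3].T+c['T'][:3,3]; W[z<=0]=np.nan; return W
E
python3 - <<'E'
from h import *
s=ctrl.get_state()
for k,v in s.items(): print(k,np.array(v))
for n in ['side','top','wrist']:
    c=cam(n,n+'0.png'); print(n,[k for k in c],c['fx'],c['fy'],c['cx'],c['cy']); print(c['T'])
    np.savez('pics/%s0.npz'%n,W=cloud(c),pix=c['pixels'])
E
```

```text
time 0.0
qpos [-1.294   0.2872  1.5782 -0.      1.2786 -0.15  ]
dq [-0.0012 -0.0014 -0.0001  0.0001  0.0006  0.0004]
joint_efforts [  0.0011 -40.5977 -29.2627  -0.0001   0.0057   0.    ]
eef_pos [ 0.2792 -0.6138  0.2299]
tcp_rot [-0.1498  0.6919 -0.6902  0.1497]
contact_force [0.1016 0.1331 1.573 ]
wrist_torque [-0.0367 -0.004   0.0124]
opening 1.0047587815519436
side ['pixels', 'range_z', 'fx', 'fy', 'cx', 'cy', 'T'] 460.88585954395916 460.88585954395916 253.82639850387739 186.9362511228672
[[ 1.     -0.0054  0.0014  0.5299]
 [ 0.0046  0.6517 -0.7584 -0.891 ]
 [ 0.0031  0.7584  0.6517  0.9685]
 [ 0.      0.      0.      1.    ]]
top ['pixels', 'range_z', 'fx', 'fy', 'cx', 'cy', 'T'] 456.85442001150597 456.85442001150597 261.92194590342604 192.78494262670102
[[ 0.2793  0.9273 -0.2493  0.1945]
 [-0.9602  0.2714 -0.0662 -0.0665]
 [ 0.0063  0.2579  0.9662  1.428 ]
 [ 0.      0.      0.      1.    ]]
wrist ['pixels', 'range_z', 'fx', 'fy', 'cx', 'cy', 'mount', 'T'] 293.53165543267625 293.53165543267625 253.90442852914376 187.21249959913538
[[ 0.4136  0.8621  0.2927  0.3551]
 [-0.9104  0.3924  0.1309 -0.5802]
 [-0.002  -0.3207  0.9472  0.3721]
 [ 0.      0.      0.      1.    ]]
```

View pics/side0.png

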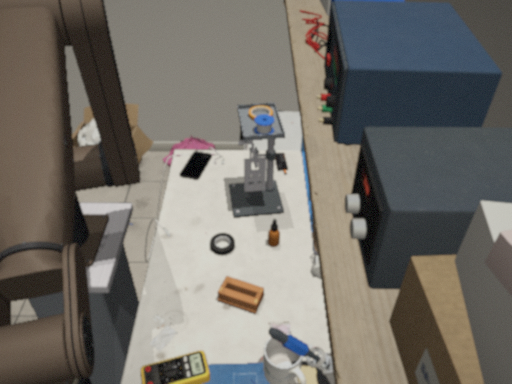

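View pics/top0.png

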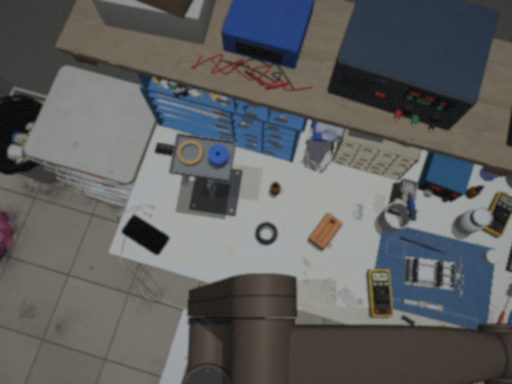

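View pics/wrist0.png

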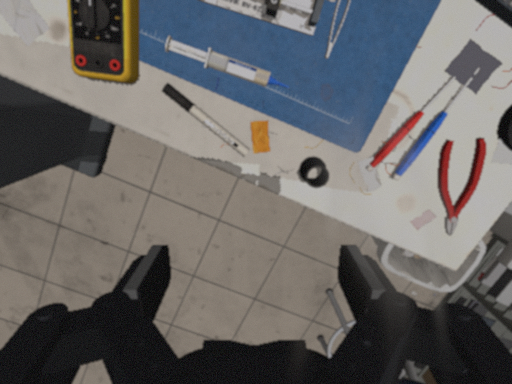

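The side view shows the stand around (257,165), the bottle at (274,234), the tape at (222,243) and the holder at (240,294). In the top view the stand is at (208,180), the bottle at (275,188), the tape at (266,233) and the holder at (325,231). Next I'll measure them.

Run:
```python
from h import *
S=np.load('pics/side0.npz'); T=np.load('pics/top0.npz')
for n,D,boxs in [('side',S,dict(table=(200,200),bottle=(274,240),tapeL=(213,243),hold=(240,285),foot=(240,200),tray=(245,125),gauge=(255,175))),('top',T,dict(table=(290,230),bottle=(275,188),tape=(266,225),hold=(325,225),tray=(180,165),foot=(185,207)))]:
    for k,(u,v) in boxs.items(): print(n,k,D['W'][v,u])
cv2.imwrite('pics/s1.png',cv2.resize(S['pix'][90:230,200:320],None,fx=5,fy=4.2,interpolation=cv2.INTER_CUBIC)) 
cv2.imwrite('pics/t1.png',cv2.resize(T['pix'][120:260,140:360],None,fx=3.5,fy=3.5,interpolation=cv2.INTER_CUBIC))
```

```text
side table [0.3604 0.1705 0.0015]
side bottle [ 0.5843 -0.0245  0.0318]
side tapeL [ 0.416 -0.026  0.02 ]
side hold [ 0.4951 -0.1789  0.0339]
side foot [0.4856 0.1568 0.0149]
side tray [0.5031 0.1714 0.2779]
side gauge [0.5312 0.1748 0.0996]
top table [ 0.4702 -0.0881  0.0031]
top bottle [ 0.5743 -0.0074  0.0579]
top tape [ 0.4613 -0.0114  0.0193]
top hold [ 0.5089 -0.1874  0.0379]
top tray [0.5044 0.2425 0.2743]
top foot [ 0.4493  0.2559 -0.005 ]
```

View pics/s1.png

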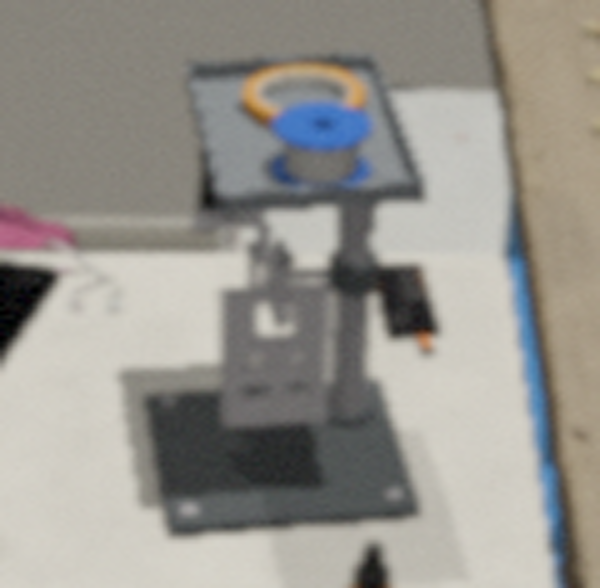

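View pics/t1.png

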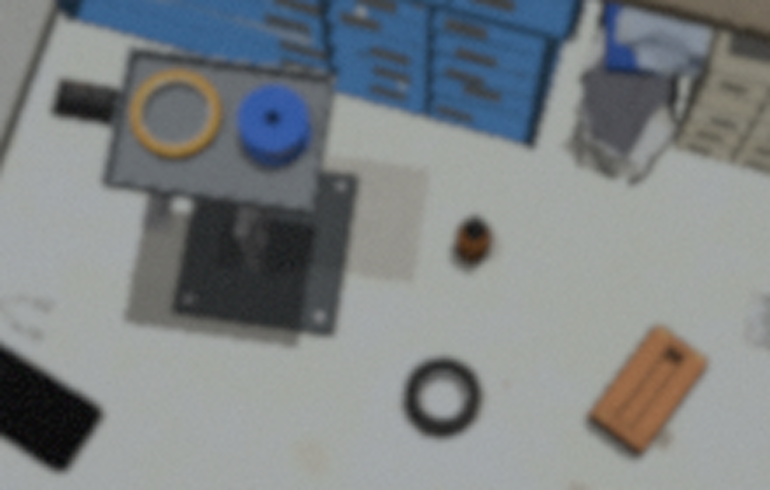

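Run:
```python
from h import *
S=np.load('pics/side0.npz'); T=np.load('pics/top0.npz')
def col(pt,D,sel):
    return D['W'][sel]
def rect(P,name):
    r=cv2.minAreaRect(P[:,:2].astype(np.float32)); print(name,len(P),'c',np.array(r[0]),'size',np.array(r[1]),'ang',r[2],'z',np.median(P[:,2]))
for n,D in (('side',S),('top',T)):
    W=D['W']; x,y,z=W[...,0],W[...,1],W[...,2]; b,g,r=[D['pix'][...,i].astype(int) for i in range(3)]
    tr=(z>.26)&(z<.30)&(x>.4)&(x<.75)&(y>.1)&(y<.4); rect(W[tr],n+' tray')
    hold=(r>b*1.5)&(r>90)&(z>.025)&(z<.045)&(x>.4)&(x<.6)&(y>-.3)&(y<-.1); rect(W[hold],n+' holder')
    ft=(r<110)&(z>.004)&(z<.022)&(x>.40)&(x<.7)&(y>.08)&(y<.36); rect(W[ft],n+' foot')
    tp=(r<70)&(z>.01)&(z<.03)&(x>.35)&(x<.5)&(y>-.1)&(y<.06); rect(W[tp],n+' tape')
    bt=(z>.02)&(z<.12)&(x>.53)&(x<.63)&(y>-.08)&(y<.06); rect(W[bt],n+' bottle'); print(np.nanmax(W[bt][:,2]))
    tb=(z>-.02)&(z<.02)&(x>.35)&(x<.55)&(y>-.1)&(y<.0)&(r>150); print('table z',np.median(W[tb][:,2]))
W=S['W']
ga=W[158:190,246:264]; print(ga[::4,::4])
```

```text
side tray 1300 c [0.5422 0.1916] size [0.1107 0.1697] ang 8.136757850646973 z 0.27975605553175775
side holder 708 c [ 0.497  -0.1965] size [0.0558 0.1004] ang 68.7574691772461 z 0.03608012231470786
side foot 1472 c [0.579  0.2273] size [0.2622 0.2528] ang 5.6869988441467285 z 0.013307658364713537
side tape 126 c [ 0.4411 -0.0267] size [0.0546 0.061 ] ang 89.68018341064453 z 0.01863016623387309
side bottle 212 c [ 0.5818 -0.0134] size [0.0223 0.0337] ang 84.77628326416016 z 0.05032324384027864
0.09695479735748203
table z 0.0015894992907220518
top tray 3292 c [0.6038 0.251 ] size [0.2985 0.2552] ang 89.22791290283203 z 0.2756544129683617
top holder 437 c [ 0.4937 -0.1917] size [0.0547 0.1019] ang 68.70951080322266 z 0.03582319097865505
top foot 1710 c [0.5679 0.2205] size [0.2786 0.2641] ang 89.86854553222656 z 0.011462858963822709
top tape 157 c [ 0.4372 -0.0168] size [0.0644 0.0594] ang 15.430191040039062 z 0.018215423765499006
top bottle 106 c [ 0.5796 -0.0049] size [0.0305 0.0291] ang 18.952102661132812 z 0.05173184710219525
0.09587942234966929
table z 8.675473301056336e-05
[[[0.50
[... 308 characters left out ...]
.1563 0.1481]
  [0.5399 0.1796 0.13  ]
  [0.5516 0.1744 0.1341]]

 [[0.5046 0.1709 0.1216]
  [0.5164 0.1693 0.1229]
  [0.5282 0.18   0.1144]
  [0.5401 0.1801 0.1145]
  [0.5519 0.1769 0.1171]]

 [[0.5045 0.1718 0.1057]
  [0.5163 0.1733 0.1045]
  [0.5282 0.1705 0.1069]
  [0.5401 0.1699 0.1075]
  [0.552  0.1712 0.1065]]

 [[0.5044 0.1716 0.0905]
  [0.5163 0.1749 0.0878]
  [0.5283 0.1755 0.0874]
  [0.5403 0.1772 0.0861]
  [0.5524 0.1795 0.0843]]

 [[0.5043 0.1709 0.0754]
  [0.5154 0.2434 0.0145]
  [0.5283 0.1747 0.0724]
  [0.5405 0.1846 0.0641]
  [0.5526 0.1776 0.0701]]

 [[0.5041 0.1714 0.0592]
  [0.5163 0.1705 0.06  ]
  [0.5284 0.1738 0.0572]
  [0.5406 0.1776 0.0541]
  [0.5527 0.1751 0.0563]]]
```

```bash
cat >> h.py <<'E'
# stand pose estimate
SO=np.array([.529,.178]); SY=np.deg2rad(8.)
def rz(a): return R.from_euler('z',a).as_matrix()
def stand(p,so=None,sy=None):
    so=SO if so is None else so; sy=SY if sy is None else sy
    p=np.asarray(p,float); q=rz(sy)@p; q[:2]+=so; return q
def toolrot(yaw,tilt,flip):
    # y axis = forward*sin(tilt) - up*cos(tilt) ; z jaw = +-left
    d=np.array([np.sin(tilt),0,-np.cos(tilt)]); z=np.array([0,flip*1.,0]); x=np.cross(d,z)
    return rz(yaw)@np.stack([x,d,z],1)
def delta(p,Rm,T=None):
    T=Ttool() if T is None else T
    D=T[:3,:3].T@Rm; sh=T[:3,:3].T@(np.asarray(p)-T[:3,3])
    rv=R.from_matrix(D).as_rotvec(); print('turn',rv,'|%.3f rad, rows %.1f'%(np.linalg.norm(rv),np.linalg.norm(rv)/.125),'shift',sh,'rows %.1f'%(np.linalg.norm(sh)/.0417))
E
python3 - <<'E'
from h import *
print(Ttool()); c=ctrl.read_camera('wrist'); print(np.array(c['mount']))
for f in (1,-1):
    print(f); delta(stand([-.14,.02,.22]),toolrot(SY,np.deg2rad(38),f)); print(toolrot(SY,np.deg2rad(38),f))
p=[.46,-.2,.25];
E
```

```text
[[-0.9103 -0.0005  0.4139  0.2793]
 [-0.4139  0.0018 -0.9103 -0.6139]
 [-0.0003 -1.     -0.0019  0.2302]
 [ 0.      0.      0.      1.    ]]
[[ 0.0003 -0.9471 -0.321  -0.083 ]
 [-0.0002  0.321  -0.9471 -0.142 ]
 [ 1.      0.0004 -0.0001  0.0005]
 [ 0.      0.      0.      1.    ]]
1
turn [ 0.9335 -2.7111 -0.1371] |2.871 rad, rows 23.0 shift [-0.4266  0.0115 -0.6764] rows 19.2
[[ 0.7803  0.6097 -0.1392]
 [ 0.1097  0.0857  0.9903]
 [ 0.6157 -0.788   0.    ]]
-1
turn [0.0967 0.2761 0.6586] |0.721 rad, rows 5.8 shift [-0.4266  0.0115 -0.6764] rows 19.2
[[-0.7803  0.6097  0.1392]
 [-0.1097  0.0857 -0.9903]
 [-0.6157 -0.788   0.    ]]
```

Run:
```python
from h import *
# toolrot yaw = az(z)-90 for flip+1
delta([.47,-.27,.30],toolrot(np.deg2rad(-90),np.deg2rad(0),1))
```

```text
turn [ 0.0012 -1.1439 -0.0011] |1.144 rad, rows 9.2 shift [-0.316  -0.0691 -0.2343] rows 9.6
```

Call:
jog_arm(
  deltas=[
    [[0, -0.11, 0], [-0.032, -0.007, -0.023], 0.2],
    [[0, -0.23, 0], [-0.063, -0.014, -0.047], 0.2],
    [[0, -0.34, 0], [-0.095, -0.021, -0.07], 0.2],
    [[0, -0.46, 0], [-0.126, -0.028, -0.094], 0.2],
    [[0, -0.57, 0], [-0.158, -0.035, -0.117], 0.2],
    [[0, -0.69, 0], [-0.19, -0.041, -0.14], 0.2],
    [[0, -0.8, 0], [-0.221, -0.048, -0.164], 0.2],
    [[0, -0.92, 0], [-0.253, -0.055, -0.187], 0.2],
    [[0, -1.03, 0], [-0.284, -0.062, -0.211], 0.2],
    [[0, -1.14, 0], [-0.316, -0.069, -0.234], 0.2],
  ],
)

```text
time: 1.03
eef_pos: [0.4705, -0.2684, 0.3002]
tcp_rot: [-0.5, 0.5, -0.499, 0.501]
contact_force: [1.8, -0.7, -0.4]
opening: 0.198
```

Run:
```python
from h import *
s=ctrl.get_state(); print(s['time'],np.array(s['qpos']),np.array(s['eef_pos']),s['opening'])
delta(stand([-.15,.02,.22]),toolrot(SY,np.deg2rad(38),1))
delta([.42,.0,.27],toolrot(np.deg2rad(-41),np.deg2rad(19),1))
```

```text
1.0333 [-0.7061 -0.0559  1.8253  0.0009  1.3734 -0.7075] [ 0.4705 -0.2684  0.3002] 0.19822055005614952
turn [ 0.5636 -1.6399 -0.4927] |1.803 rad, rows 14.4 shift [-0.4453  0.0808 -0.0922] rows 11.1
turn [ 0.1413 -0.846  -0.3127] |0.913 rad, rows 7.3 shift [-0.2684  0.0306 -0.0502] rows 6.6
```

Call:
jog_arm(
  deltas=[
    [[0.02, -0.1, -0.04], [-0.034, 0.004, -0.006], 0.2],
    [[0.04, -0.21, -0.08], [-0.067, 0.008, -0.012], 0.2],
    [[0.05, -0.32, -0.12], [-0.1, 0.011, -0.019], 0.2],
    [[0.07, -0.42, -0.16], [-0.134, 0.015, -0.025], 0.2],
    [[0.09, -0.53, -0.2], [-0.168, 0.019, -0.031], 0.2],
    [[0.11, -0.63, -0.23], [-0.2, 0.023, -0.038], 0.2],
    [[0.12, -0.74, -0.27], [-0.235, 0.027, -0.044], 0.2],
    [[0.14, -0.85, -0.31], [-0.268, 0.031, -0.05], 0.2],
  ],
)

```text
time: 1.7
eef_pos: [0.4195, 0.0011, 0.2695]
tcp_rot: [0.695, -0.132, 0.351, -0.614]
contact_force: [1.3, 1.4, -0.6]
opening: 0.199
```

Run:
```python
from h import *
s=ctrl.get_state(); print(s['time'],np.array(s['qpos']),np.array(s['eef_pos']),s['opening'])
delta(stand([-.15,.02,.22]),toolrot(SY,np.deg2rad(38),1))
```

```text
1.7 [-0.133  -0.4978  2.2513 -0.1986  1.1154 -0.9338] [0.4195 0.0011 0.2695] 0.1992325307241861
turn [ 0.4063 -0.7471 -0.3123] |0.906 rad, rows 7.2 shift [-0.1541 -0.0007  0.1066] rows 4.5
```

Run:
```python
from h import *
delta(stand([-.12,.02,.20]),toolrot(SY,np.deg2rad(38),1))
```

```text
turn [ 0.4063 -0.7471 -0.3123] |0.906 rad, rows 7.2 shift [-0.1418  0.0246  0.129 ] rows 4.6
```

Call:
jog_arm(
  deltas=[
    [[0.05, -0.09, -0.04], [-0.018, 0.003, 0.016], 0.2],
    [[0.1, -0.19, -0.08], [-0.035, 0.006, 0.032], 0.2],
    [[0.15, -0.28, -0.12], [-0.053, 0.009, 0.048], 0.2],
    [[0.2, -0.37, -0.16], [-0.071, 0.012, 0.064], 0.2],
    [[0.25, -0.47, -0.2], [-0.089, 0.015, 0.081], 0.2],
    [[0.3, -0.56, -0.23], [-0.106, 0.018, 0.097], 0.2],
    [[0.36, -0.65, -0.27], [-0.124, 0.022, 0.113], 0.2],
    [[0.41, -0.75, -0.31], [-0.142, 0.025, 0.129], 0.2],
    [[0.41, -0.75, -0.31], [-0.142, 0.025, 0.129], 0.2],
  ],
)

```text
time: 2.45
eef_pos: [0.4133, 0.1872, 0.2028]
tcp_rot: [-0.65, -0.277, -0.178, 0.685]
contact_force: [-0.4, 0.5, -0.2]
opening: 0.201
```

Run:
```python
from h import *
s=ctrl.get_state(); print(s['time'],np.array(s['qpos']),np.array(s['eef_pos']),s['opening'])
c=cam('wrist','w2.png'); np.savez('pics/w2.npz',W=cloud(c),pix=c['pixels'],T=c['T'])
cv2.imwrite('pics/w2b.png',cv2.resize(c['pixels'],None,fx=1.5,fy=1.5,interpolation=cv2.INTER_CUBIC))
```

```text
2.45 [ 0.2279 -0.5682  2.4847 -0.0887  0.5721 -1.4325] [0.4133 0.1872 0.2028] 0.2008055325257228
```

View pics/w2b.png

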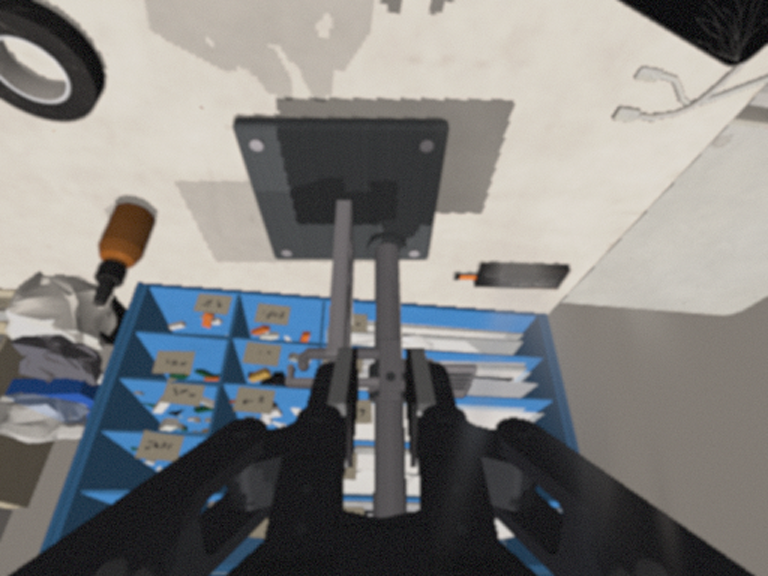

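Run:
```python
from h import *
D=np.load('pics/w2.npz'); W=D['W']; 
def ray(u,v,zh,c=ctrl.read_camera('wrist')):
    d=D['T'][:3,:3]@np.array([(u-c['cx'])/c['fx'],-(v-c['cy'])/c['fy'],-1]); o=D['T'][:3,3]; return o+d*(zh-o[2])/d[2]
# corners of plate in 1.5x picture: front-right(-y) , front-left, back
for u,v in [(235,119),(448,121),(276,256),(429,257)]:
    print('corner',ray(u/1.5,v/1.5,.012))
g=W[134:228,222:238]; x,y,z=g[...,0],g[...,1],g[...,2]
P=g.reshape(-1,3); P=P[(P[:,2]>.045)&(P[:,2]<.155)&(P[:,0]>.47)&(P[:,0]<.6)]
print(len(P)); 
for a in np.arange(.04,.16,.02):
    q=P[(P[:,2]>a)&(P[:,2]<a+.02)]; print(a,len(q),np.median(q,0) if len(q) else '', q[:,0].min() if len(q) else '', q[:,1].min() if len(q) else '',q[:,1].max() if len(q) else '')
print(stand([-.032,0,.1]))
# post
q=W[165:235,250:268].reshape(-1,3); q=q[(q[:,2]>.02)&(q[:,2]<.13)&(q[:,0]<.66)&(q[:,0]>.5)]; print('post',len(q),np.median(q,0),q[:,1].min(),q[:,1].max()); print(stand([.041,.034,.06]))
for p in ([-.075,-.075],[-.075,.075],[.08,-.075],[.08,.075]): print(stand(p+[.012]))
```

```text
corner [0.4599 0.0954 0.012 ]
corner [0.4405 0.2364 0.012 ]
corner [0.6106 0.1151 0.012 ]
corner [0.5908 0.2599 0.012 ]
1121
0.04 141 [0.499  0.1745 0.0528] 0.4966999053125846 0.1671048431240237 0.18451174240829832
0.06 203 [0.4987 0.1739 0.069 ] 0.4971097712374588 0.1669963059475053 0.1856615008917113
0.07999999999999999 230 [0.4988 0.1742 0.09  ] 0.4970381877531246 0.16699160951355818 0.18505631146514304
0.09999999999999999 240 [0.4988 0.1748 0.1101] 0.49647831031885403 0.16814694631259108 0.1857161178249096
0.12 209 [0.4985 0.1746 0.1289] 0.4961907694163119 0.1693915452996329 0.18455596698102908
0.13999999999999999 98 [0.4983 0.1742 0.1452] 0.4964464991787877 0.17047687738225575 0.17891976965303488
[0.4973 0.1735 0.1   ]
post 1059 [0.5676 0.2146 0.0732] 0.20539812028221402 0.22865591222057025
[0.5649 0.2174 0.06  ]
[0.4652 0.0933 0.012 ]
[0.4443 0.2418 0.012 ]
[0.6187 0.1149 0.012 ]
[0.5978 0.2634 0.012 ]
```

```bash
sed -i 's/^SO=.*/SO=np.array([.5305,.1788]); SY=np.deg2rad(8.)/' h.py
python3 - <<'E'
from h import *
T=Ttool(); print(rz(-SY)@(T[:3,3]-np.r_[SO,0]), T[:3,1])
Rm=toolrot(SY,np.deg2rad(43),1)
delta(stand([-.065,.071,.198]),Rm)
delta(stand([-.027,.071,.188]),Rm)
E
```

```text
[-0.1148  0.0229  0.2032] [ 0.6029  0.0874 -0.793 ]
turn [-0.0028  0.0019 -0.0954] |0.095 rad, rows 0.8 shift [0.0364 0.0346 0.0479] rows 1.7
turn [-0.0028  0.0019 -0.0954] |0.095 rad, rows 0.8 shift [0.0605 0.0657 0.0478] rows 2.4
```

Call:
jog_arm(
  deltas=[
    [[0, 0, -0.05], [0.012, 0.012, 0.016], 0],
    [[0, 0, -0.1], [0.024, 0.023, 0.032], 0],
    [[0, 0, -0.1], [0.036, 0.035, 0.048], 0],
    [[0, 0, -0.1], [0.036, 0.035, 0.048], 0],
    [[0, 0, -0.1], [0.048, 0.05, 0.048], 0],
    [[0, 0, -0.1], [0.06, 0.066, 0.048], 0],
    [[0, 0, -0.1], [0.06, 0.066, 0.048], 0],
  ],
)

```text
time: 3.13
eef_pos: [0.4956, 0.2445, 0.1873]
tcp_rot: [-0.637, -0.306, -0.214, 0.674]
contact_force: [-0.2, 0.2, 0.4]
opening: 0.006
```

```bash
cat > look.py <<'E'
from h import *; import sys
T=Ttool(); s=ctrl.get_state(); print(s['time'],np.array(s['qpos']),'stand',rz(-SY)@(T[:3,3]-np.r_[SO,0]),'d',T[:3,1],s['contact_force'],s['opening'])
n=sys.argv[1]; name=sys.argv[2]
c=cam(name); np.savez('pics/%s.npz'%n,W=cloud(c),pix=c['pixels'],T=c['T'],K=[c['fx'],c['cx'],c['cy']])
im=c['pixels']
if name=='side': im=cv2.resize(im[90:230,200:320],None,fx=5,fy=4.2,interpolation=cv2.INTER_CUBIC)
elif name=='wrist': im=cv2.resize(cv2.rotate(im,cv2.ROTATE_180),None,fx=1.5,fy=1.5,interpolation=cv2.INTER_CUBIC)
cv2.imwrite('pics/%s.png'%n,im)
E
python3 look.py w3 wrist; python3 look.py s3 side
```

```text
3.1333 [ 0.3352 -0.2422  2.331  -0.4147  0.3345 -1.0334] stand [-0.0254  0.07    0.1873] d [ 0.678   0.0961 -0.7288] [-0.1855  0.2461  0.4227] 0.005989012927200505
3.1833 [ 0.3357 -0.2448  2.333  -0.4141  0.336  -1.0335] stand [-0.0266  0.0699  0.1872] d [ 0.6774  0.0958 -0.7293] [-0.0395 -0.6312 -0.2002] 0.004713690793245103
```

View pics/w3.png

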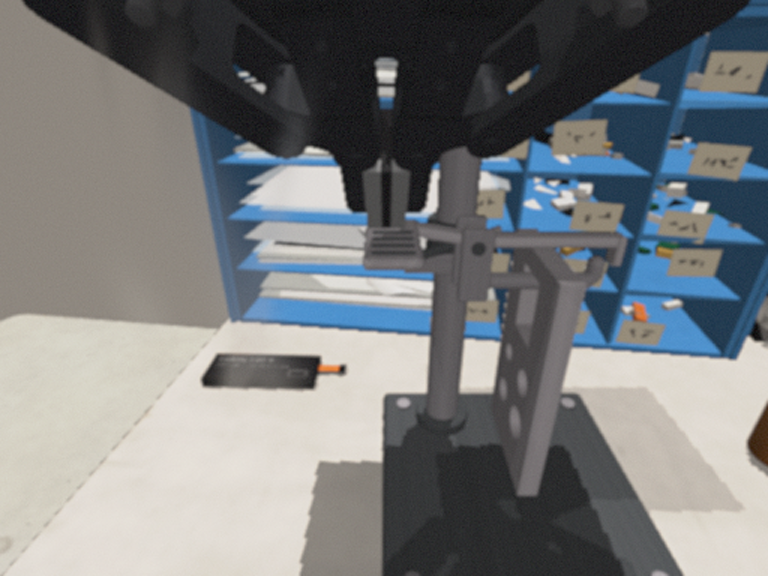

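View pics/s3.png

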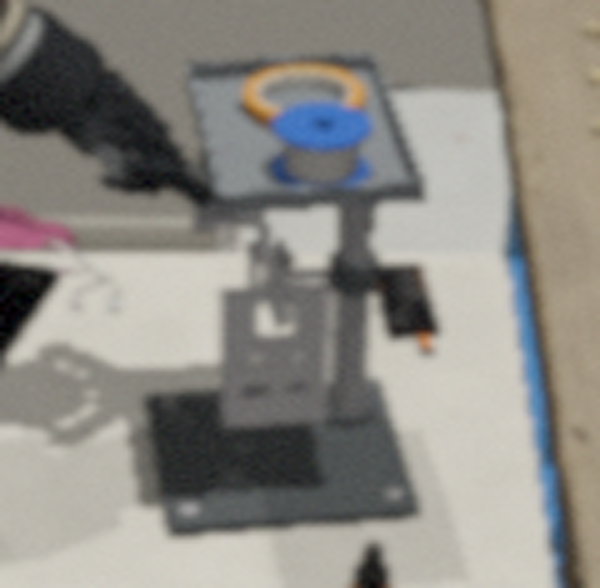

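The rotated wrist view shows the shut fingertips at (385,205), just above the ribbed tab at (393,240). The gauge is to the right at (540,370). Next I press down.

Call:
jog_arm(
  deltas=[
    [[0, 0, 0], [-0.003, 0.003, 0], 0],
    [[0, 0, 0], [-0.006, 0.006, 0], 0],
    [[0, 0, 0], [-0.009, 0.009, 0], 0],
    [[0, 0, 0], [-0.012, 0.012, 0], 0],
    [[0, 0, 0], [-0.015, 0.016, 0], 0],
    [[0, 0, 0], [-0.018, 0.019, 0], 0],
    [[0, 0, 0], [-0.021, 0.022, 0], 0],
    [[0, 0, 0], [-0.023, 0.024, 0], 0],
    [[0, 0, 0], [-0.024, 0.025, 0], 0],
  ],
)

```text
time: 3.98
eef_pos: [0.4928, 0.2441, 0.1512]
tcp_rot: [-0.638, -0.305, -0.213, 0.674]
contact_force: [0.2, -0.8, -0.2]
opening: -0.0
```

```bash
python3 look.py w4 wrist
```

```text
3.9833 [ 0.3364 -0.1824  2.3583 -0.5442  0.2601 -0.8975] stand [-0.0283  0.0699  0.1512] d [ 0.676   0.0954 -0.7307] [ 0.2411 -0.782  -0.2155] -0.00010786911415276266
```

View pics/w4.png

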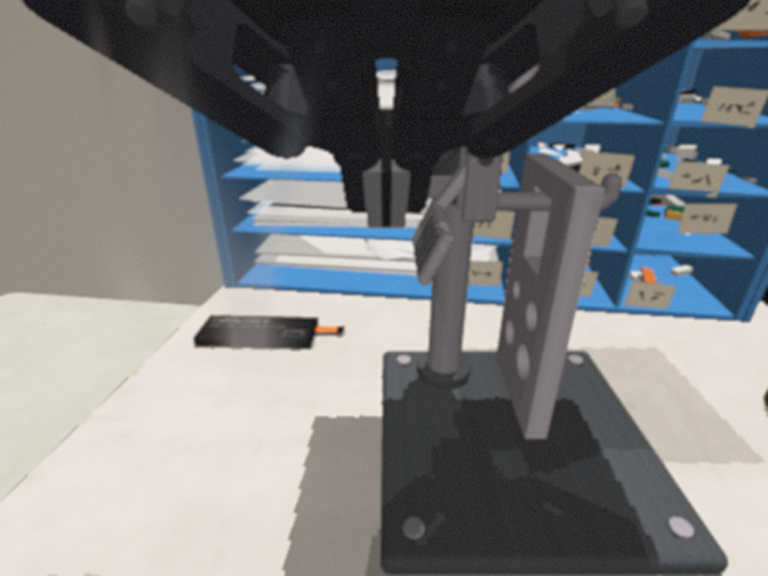

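The rotated wrist view shows the keeper snapped open: the tab points down at (433,245), the finger stands up, and the gauge still hangs at (545,320). q5 is close to its limit, so I'll fit a kinematic model to check the grasp and place poses.

```bash
cat > kin.py <<'E'
from h import *
from scipy.optimize import least_squares
data=[([-1.294,.2872,1.5782,0,1.2786,-.15],[.2792,-.6138,.2299],[-0.1498,0.6919,-0.6902,0.1497]),
([-0.7061,-0.0559,1.8253,0.0009,1.3734,-0.7075],[0.4705,-0.2684,0.3002],[-.5,.5,-.499,.501]),
([-0.133,-0.4978,2.2513,-0.1986,1.1154,-0.9338],[0.4195,0.0011,0.2695],[0.695,-0.132,0.351,-0.614]),
([0.2279,-0.5682,2.4847,-0.0887,0.5721,-1.4325],[0.4133,0.1872,0.2028],[-0.65,-0.277,-0.178,0.685]),
([0.3352,-0.2422,2.331,-0.4147,0.3345,-1.0334],[0.4956,0.2445,0.1873],[-0.637,-0.306,-0.214,0.674]),
([0.3364,-0.1824,2.3583,-0.5442,0.2601,-0.8975],[0.4928,0.2441,0.1512],[-0.638,-0.305,-0.213,0.674])]
def rot(ax,a): return R.from_rotvec(np.array(ax)*a).as_matrix()
# base of tool at all-zero: arm vertical, tool y = up
def fk(q,p):
    h,L1,L2,L3,a1,e,a3,c=p
    M=rz(q[0]); pos=M@[a1,e,h]
    M=M@rot([0,1,0],q[1]); pos=pos+M@[0,0,L1]
    M=M@rot([0,1,0],q[2]); pos=pos+M@[a3,0,L2]
    M=M@rot([0,0,1],q[3])@rot([0,1,0],q[4]); pos=pos+M@[c,0,L3]
    M=M@rot([0,0,1],q[5]); return pos,M
if __name__=='__main__':
    # orientation offset
    for q,p,o in data:
        M=fk(q,[0]*8)[1]; print((M.T@R.from_quat(o).as_matrix()).round(2).tolist())
    f=lambda p: np.concatenate([fk(q,p)[0]-np.array(x) for q,x,o in data])
    best=min((least_squares(f,np.random.default_rng(i).normal(0,.2,8)+[.2,.4,.4,.25,0,0,0,0]) for i in range(20)),key=lambda r:r.cost)
    print(best.x,best.cost,abs(best.fun).max())
E
python3 kin.py
```

```text
[[-0.0, -0.0, -1.0], [-1.0, 0.0, 0.0], [0.0, 1.0, -0.0]]
[[-0.0, -0.0, -1.0], [-1.0, 0.0, 0.0], [0.0, 1.0, -0.0]]
[[0.0, -0.0, -1.0], [-1.0, -0.0, -0.0], [-0.0, 1.0, -0.0]]
[[0.0, -0.0, -1.0], [-1.0, -0.0, -0.0], [-0.0, 1.0, -0.0]]
[[-0.0, -0.0, -1.0], [-1.0, -0.0, 0.0], [-0.0, 1.0, -0.0]]
[[0.0, 0.0, -1.0], [-1.0, -0.0, -0.0], [-0.0, 1.0, 0.0]]
[ 0.2399  0.4429  0.5723  0.2491  0.0001  0.1009  0.0203 -0.    ] 7.20113663529317e-09 6.028191663010052e-05
```

```bash
cat > ik.py <<'E'
from kin import *
PAR=[.2399,.4429,.5723,.2491,.0001,.1009,.0203,0]
OFF=np.array([[0,0,-1],[-1,0,0],[0,1,0]],float)
lo=np.array([-2.77,-.9,.21,-1.53,.24,-2.84]); hi=np.array([2.77,2.22,2.48,4.67,2.81,2.84])
def ik(p,Rm,q0=(.2,-.3,2.3,-.1,.5,-1.4)):
    def f(q):
        x,M=fk(q,PAR); return np.r_[(x-p)*10,R.from_matrix((M@OFF).T@Rm).as_rotvec()]
    r=least_squares(f,q0); ok=np.abs(r.fun).max()<1e-3
    return r.x,min(np.min(r.x-lo),np.min(hi-r.x)),ok
E
python3 - <<'E'
from ik import *
HP=np.array([.4955,-.194]); HY=np.deg2rad(-21.3)
for zg in (.105,.115,.125,.132):
  for t in (30,33,36,40):
    a=np.deg2rad(t); d=np.array([np.sin(a),0,-np.cos(a)])
    out=[]
    for off in ([0,0,0],[0,0,.02],[0,-.065,.02]):
        g=np.array([-.024,0,zg])+off+.019*d
        q,m,ok=ik(stand(g),toolrot(SY,a,1)); out.append((round(m,2),ok))
    rel=zg-.039
    for dz in (0,.035,.1):
        g=np.array([-.024,0,.010+rel+dz])+.019*d
        q,m,ok=ik(np.r_[HP,0]+rz(HY)@g,toolrot(HY,a,1),(-.5,-.3,2.3,0,.5,-1.6)); out.append((round(m,2),ok))
        if dz==0: qq=q
    print(zg,t,out,qq)
E
```

```text
0.105 30 [(np.float64(0.12), np.True_), (np.float64(0.17), np.True_), (np.float64(0.16), np.True_), (np.float64(0.09), np.True_), (np.float64(0.11), np.True_), (np.float64(0.15), np.True_)] [-0.6333 -0.0522  2.3779  0.4071  0.3326 -2.1856]
0.105 33 [(np.float64(0.05), np.True_), (np.float64(0.1), np.True_), (np.float64(0.12), np.True_), (np.float64(0.04), np.True_), (np.float64(0.09), np.True_), (np.float64(0.12), np.True_)] [-0.6405 -0.0623  2.4031  0.5486  0.2809 -2.3287]
0.105 36 [(np.float64(-0.01), np.True_), (np.float64(0.04), np.True_), (np.float64(0.06), np.True_), (np.float64(-0.0), np.True_), (np.float64(0.06), np.True_), (np.float64(0.1), np.True_)] [-0.6478 -0.0698  2.4274  0.7533  0.2364 -2.5353]
0.105 40 [(np.float64(-0.11), np.True_), (np.float64(-0.05), np.True_), (np.float64(-0.02), np.True_), (np.float64(-0.1), np.True_), (np.float64(0.02), np.True_), (np.float64(0.06), np.True_)] [-0.6578 -0.0753  2.4581  1.1574  0.1993 -2.9424]
0.115 30 [(np.float64(0.15), np.True_), (np.float64(0.19), np.True_), (np.float64(0.17), np.True_), (np.float64(0.1), np.True_), (np.float
[... 2038 characters left out ...]
at64(0.12), np.True_), (np.float64(0.17), np.True_), (np.float64(0.15), np.True_), (np.float64(0.08), np.True_), (np.float64(0.1), np.True_), (np.float64(0.15), np.True_)] [-0.6405 -0.1276  2.3961  0.4422  0.3447 -2.217 ]
0.132 36 [(np.float64(0.05), np.True_), (np.float64(0.1), np.True_), (np.float64(0.13), np.True_), (np.float64(0.06), np.True_), (np.float64(0.07), np.True_), (np.float64(0.12), np.True_)] [-0.6478 -0.1382  2.4213  0.5835  0.295  -2.3595]
0.132 40 [(np.float64(-0.04), np.True_), (np.float64(0.02), np.True_), (np.float64(0.05), np.True_), (np.float64(0.0), np.True_), (np.float64(0.04), np.True_), (np.float64(0.08), np.True_)] [-0.6578 -0.1482  2.4536  0.8632  0.241  -2.6411]
```

Run:
```python
from ik import *
a=np.deg2rad(32); d=np.array([np.sin(a),0,-np.cos(a)]); Rm=toolrot(SY,a,1)
T=Ttool(); G=np.array([-.025,0,.112])+.019*d
for p,t in (([-.062,.072,.165],38),([-.052,0,.15],32),(G-.06*d,32),(G,32),(G+[0,0,.02],32)):
    Rt=toolrot(SY,np.deg2rad(t),1); print(p); delta(stand(p),Rt); print('  ik',ik(stand(p),Rt)[1:])
```

```text
[-0.062, 0.072, 0.165]
turn [-0.0004  0.0006  0.0883] |0.088 rad, rows 0.7 shift [-0.0153 -0.0331  0.0021] rows 0.9
  ik (np.float64(0.1074569381725401), np.True_)
[-0.052, 0, 0.15]
turn [-0.0003  0.0006  0.193 ] |0.193 rad, rows 1.5 shift [-0.0182 -0.0153 -0.0699] rows 1.8
  ik (np.float64(0.11310535198254179), np.True_)
[-0.0467  0.      0.1468]
turn [-0.0003  0.0006  0.193 ] |0.193 rad, rows 1.5 shift [-0.0166 -0.0094 -0.0699] rows 1.7
  ik (np.float64(0.12217687613138173), np.True_)
[-0.0149  0.      0.0959]
turn [-0.0003  0.0006  0.193 ] |0.193 rad, rows 1.5 shift [-0.0281  0.0495 -0.0699] rows 2.2
  ik (np.float64(0.094503484047534), np.True_)
[-0.0149  0.      0.1159]
turn [-0.0003  0.0006  0.193 ] |0.193 rad, rows 1.5 shift [-0.0145  0.0349 -0.0699] rows 1.9
  ik (np.float64(0.14321835514531572), np.True_)
```

Call:
jog_arm(
  deltas=[
    [[0, 0, 0.04], [-0.008, -0.016, 0], 0],
    [[0, 0, 0.09], [-0.015, -0.033, 0.002], 0],
    [[0, 0, 0.09], [-0.015, -0.033, 0.002], 0.35],
    [[0, 0, 0.13], [-0.016, -0.025, -0.02], 0.35],
    [[0, 0, 0.17], [-0.017, -0.02, -0.045], 0.35],
    [[0, 0, 0.193], [-0.018, -0.015, -0.07], 0.35],
    [[0, 0, 0.193], [-0.018, -0.015, -0.07], 0.35],
    [[0, 0, 0.193], [-0.018, -0.015, -0.07], 0.35],
  ],
)

```text
time: 4.7
eef_pos: [0.4803, 0.1701, 0.1498]
tcp_rot: [-0.665, -0.241, -0.148, 0.691]
contact_force: [0.5, -0.4, -0.9]
opening: 0.347
```

```bash
python3 look.py w5 wrist
python3 - <<'E'
from ik import *
a=np.deg2rad(32); d=np.array([np.sin(a),0,-np.cos(a)]); Rm=toolrot(SY,a,1)
delta(stand(np.array([-.025,0,.112])+.019*d),Rm)
D=np.load('pics/w5.npz'); W=D['W']; P=W.reshape(-1,3); P=(P-np.r_[SO,0])@rz(SY)
m=(P[:,2]>.045)&(P[:,2]<.155)&(abs(P[:,0]+.032)<.006)&(abs(P[:,1])<.02); print(m.sum())
for z in (.05,.07,.09,.11,.13):
    q=P[m&(abs(P[:,2]-z)<.01)]; print(z,len(q),np.median(q,0) if len(q) else '',np.percentile(q[:,1],[2,98]) if len(q) else '')
E
```

```text
4.7 [ 0.1429 -0.2663  2.3659 -0.0083  0.4827 -1.5583] stand [-0.0509 -0.0017  0.1498] d [ 0.5258  0.0717 -0.8476] [ 0.5225 -0.3576 -0.921 ] 0.3470194109837833
turn [ 0.0011 -0.001   0.0004] |0.002 rad, rows 0.0 shift [0.0024 0.0649 0.0009] rows 1.6
1861
0.05 163 [-0.0326 -0.0022  0.0526] [-0.007   0.0027]
0.07 244 [-0.0327 -0.0021  0.0702] [-0.0068  0.0025]
0.09 285 [-0.0327 -0.0021  0.0908] [-0.0071  0.0023]
0.11 356 [-0.0327 -0.0021  0.1102] [-0.007   0.0027]
0.13 422 [-0.0327 -0.0021  0.1306] [-0.0069  0.0024]
```

View pics/w5.png

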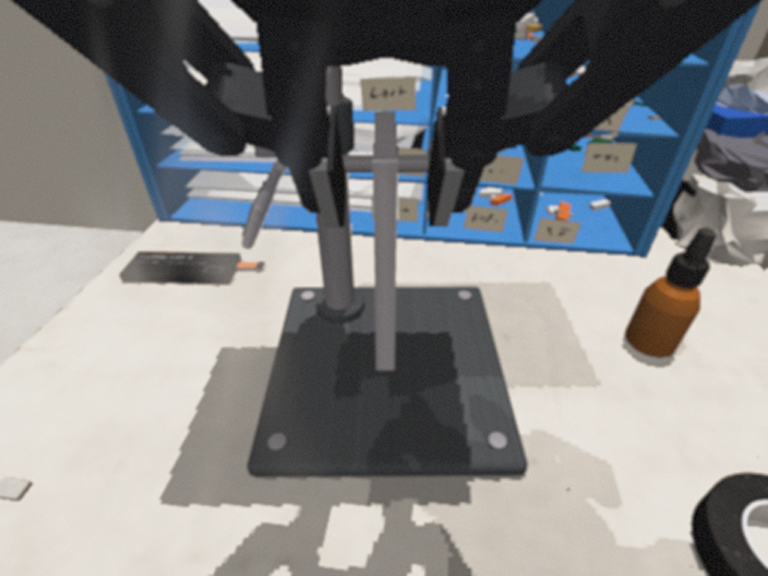

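The wrist view shows the gauge edge at (385,240), centred between the open fingers, with the keeper tab clear on the left at (262,205). Next I advance 65 mm and grip.

Call:
jog_arm(
  deltas=[
    [[0, 0, 0], [0.001, 0.016, 0], 0.35],
    [[0, 0, 0], [0.001, 0.032, 0], 0.35],
    [[0, 0, 0], [0.002, 0.049, 0], 0.35],
    [[0, 0, 0], [0.002, 0.065, 0], 0.35],
    [[0, 0, 0], [0.002, 0.065, 0], 0.35],
    [[0, 0, 0], [0.002, 0.065, 0], 0.05],
    [[0, 0, 0], [0.002, 0.065, 0], 0.05],
    [[0, 0, 0], [0.002, 0.065, 0], 0.05],
    [[0, 0, 0], [0.002, 0.065, 0], 0.05],
    [[0, 0, 0], [0.002, 0.065, 0], 0.05],
  ],
  force=60,
)

```text
time: 5.58
eef_pos: [0.5152, 0.1764, 0.0955]
tcp_rot: [-0.665, -0.242, -0.147, 0.691]
contact_force: [0.5, 1.1, -0.1]
opening: 0.106
```

```bash
python3 look.py w6 wrist
```

```text
5.5833 [ 0.1452 -0.0669  2.3164 -0.0107  0.3333 -1.5559] stand [-0.0155 -0.0002  0.0955] d [ 0.5251  0.0732 -0.8479] [ 0.4666  1.1379 -0.1215] 0.10639839339778787
```

View pics/w6.png

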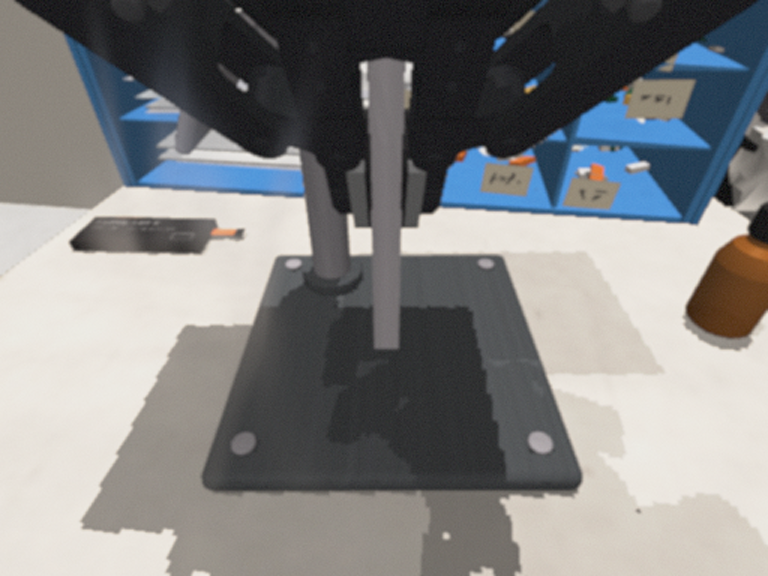

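Call:
jog_arm(
  deltas=[
    [[0, 0, 0], [0.002, -0.003, 0], 0.05],
    [[0, 0, 0], [0.004, -0.007, 0], 0.05],
    [[0, 0, 0], [0.006, -0.01, 0], 0.05],
    [[0, 0, 0], [0.008, -0.013, 0], 0.05],
    [[0, 0, 0], [0.009, -0.0145, 0], 0.05],
    [[0, 0, 0], [0.009, -0.0145, 0], 0.05],
  ],
  force=60,
)

```text
time: 6.13
eef_pos: [0.5155, 0.1763, 0.1134]
tcp_rot: [-0.664, -0.242, -0.148, 0.691]
contact_force: [0.5, -0.1, -1.4]
opening: 0.107
```

```bash
python3 look.py w7 wrist;python3 look.py s7 side
```

```text
6.1333 [ 0.1449 -0.1027  2.3088 -0.0095  0.3754 -1.5572] stand [-0.0152 -0.0004  0.1134] d [ 0.5262  0.0732 -0.8472] [ 0.4765 -0.0846 -1.3559] 0.10691190056533684
6.1833 [ 0.1449 -0.1023  2.3092 -0.0096  0.3753 -1.5572] stand [-0.0154 -0.0004  0.113 ] d [ 0.5256  0.0731 -0.8476] [ 0.7071 -0.0008 -0.9525] 0.10597348467633332
```

View pics/s7.png

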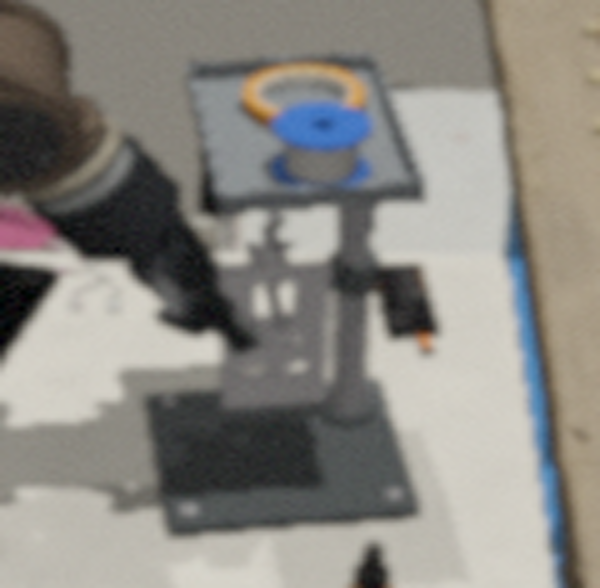

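View pics/w7.png

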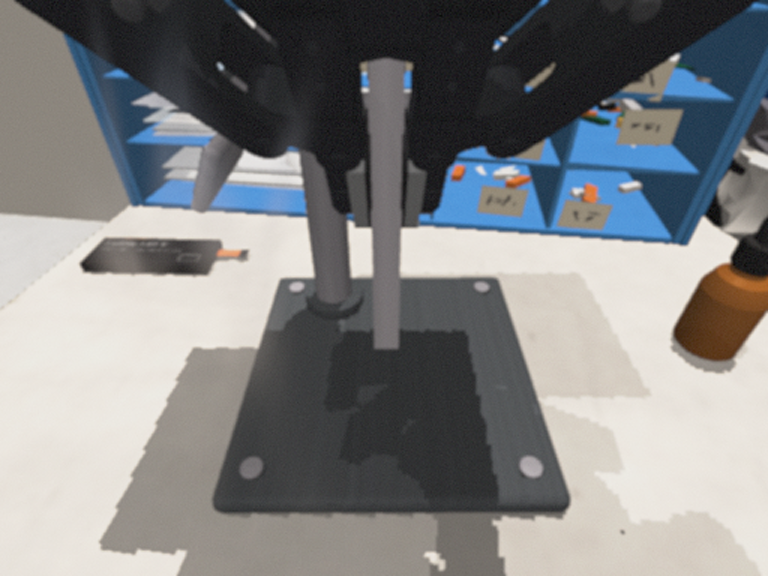

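The side view shows the hook at (272,300) in the middle of the raised eye, so it's clear of bar and lip. Now I slide it right.

Call:
jog_arm(
  deltas=[
    [[0, 0, 0], [0, 0, -0.01], 0.05],
    [[0, 0, 0], [0, 0, -0.022], 0.05],
    [[0, 0, 0], [0, 0, -0.034], 0.05],
    [[0, 0, 0], [0, 0, -0.046], 0.05],
    [[0, 0, 0], [0, 0, -0.058], 0.05],
    [[0, 0, 0], [0, 0, -0.07], 0.05],
    [[0, 0, 0], [0, 0, -0.07], 0.05],
  ],
  force=60,
)

```text
time: 6.82
eef_pos: [0.5251, 0.1054, 0.1125]
tcp_rot: [-0.665, -0.241, -0.148, 0.691]
contact_force: [-0.6, 1.0, -1.6]
opening: 0.108
```

```bash
python3 look.py w8 wrist;python3 look.py s8 side; python3 look.py t8 top
python3 - <<'E'
from ik import *
S=np.load('pics/side0.npz'); T=np.load('pics/top0.npz')
# refine holder: top-plane points, edges
for n,D in (('side',S),('top',T)):
    W=D['W']; x,y,z=W[...,0],W[...,1],W[...,2]; b,g,r=[D['pix'][...,i].astype(int) for i in range(3)]
    h=(z>.028)&(z<.045)&(x>.42)&(x<.58)&(y>-.27)&(y<-.12)&(r>b*1.3)
    P=W[h][:,:2]
    best=None
    for a in np.deg2rad(np.arange(-30,-12,.5)):
        q=P@np.array([[np.cos(a),-np.sin(a)],[np.sin(a),np.cos(a)]])
        l,u=np.percentile(q,1,axis=0),np.percentile(q,99,axis=0)
        A=np.prod(u-l)
        if best is None or A<best[0]: best=(A,np.rad2deg(a),u-l,rz(a)[:2,:2]@((u+l)/2))
    print(n,len(P),best)
E
```

```text
6.8167 [-0.0341 -0.132   2.3363  0.2349  0.3948 -1.9337] stand [-0.0156 -0.0719  0.1125] d [ 0.5253  0.0717 -0.8479] [-0.5627  0.9549 -1.6175] 0.10791935808077953
6.8667 [-0.0326 -0.132   2.3363  0.2338  0.395  -1.9315] stand [-0.0157 -0.0712  0.1125] d [ 0.5249  0.0721 -0.8481] [ 0.8323  0.7065 -1.0906] 0.10916852291328853
6.9167 [-0.0315 -0.1319  2.3364  0.2336  0.3951 -1.9311] stand [-0.0158 -0.0707  0.1124] d [ 0.5246  0.0726 -0.8482] [-0.452  -0.4862 -0.7615] 0.11112582320799723
side 686 (np.float64(0.005389172040566274), np.float64(-21.5), array([0.0995, 0.0542]), array([ 0.4968, -0.1959]))
top 455 (np.float64(0.005502389394110699), np.float64(-22.0), array([0.1015, 0.0542]), array([ 0.4939, -0.1911]))
```

View pics/s8.png

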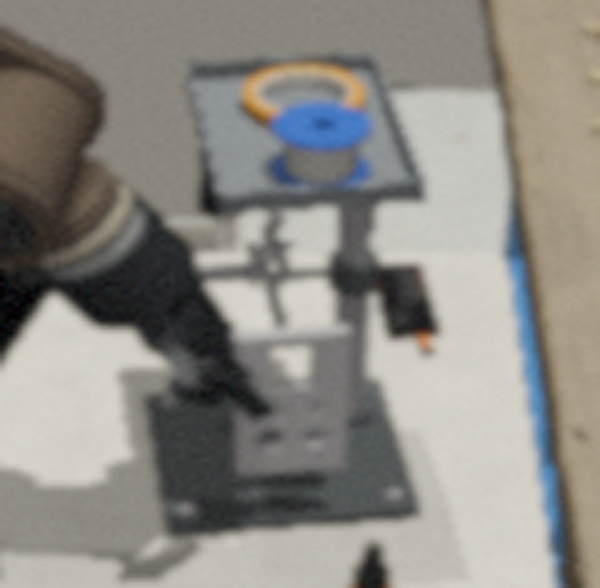

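View pics/t8.png

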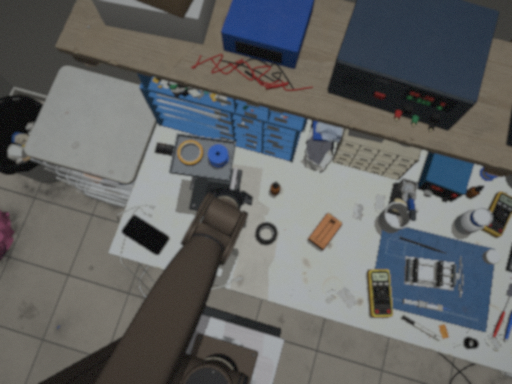

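```bash
cat >> ik.py <<'E'
HP=np.array([.4955,-.1935]); HY=np.deg2rad(-21.7); TL=np.deg2rad(32)
def hold(z,fx=0,fy=0): return np.r_[HP,0]+rz(HY)@[-.0148+fx,fy,z]
E
python3 - <<'E'
from ik import *
T=Ttool()
q=None
for p,y in ((stand([-.03,-.112,.13]),8),(stand([-.03,-.15,.185]),8),(hold(.185),-21.7),(hold(.105),-21.7),(hold(.0665),-21.7)):
    Rt=toolrot(np.deg2rad(y),TL,1); print(p,y); delta(p,Rt,T); r=ik(p,Rt,(-.2,-.2,2.3,.2,.5,-1.9)); print('  ik',r)
    T=np.eye(4);T[:3,:3]=Rt;T[:3,3]=p
E
```

```text
[0.5164 0.0637 0.13  ] 8
turn [ 0.0007 -0.0006 -0.0003] |0.001 rad, rows 0.0 shift [-0.0027 -0.0224 -0.0417] rows 1.1
  ik (array([-0.1458, -0.2087,  2.3623,  0.3353,  0.4706, -2.1159]), np.float64(0.11766689453811408), np.True_)
[0.5217 0.0261 0.185 ] 8
turn [0. 0. 0.] |0.000 rad, rows 0.0 shift [ 0.0291 -0.0466 -0.038 ] rows 1.6
  ik (array([-0.2413, -0.2948,  2.3161,  0.3444,  0.6231, -2.1816]), np.float64(0.16393007788171987), np.True_)
[ 0.4817 -0.188   0.185 ] -21.7
turn [-0.2747  0.4396  0.    ] |0.518 rad, rows 4.1 shift [-0.0588 -0.0367 -0.2065] rows 5.2
  ik (array([-0.6349, -0.3121,  2.3288,  0.242 ,  0.5948, -1.9911]), np.float64(0.15118296617709825), np.True_)
[ 0.4817 -0.188   0.105 ] -21.7
turn [0. 0. 0.] |0.000 rad, rows 0.0 shift [-0.0424  0.0678  0.    ] rows 1.9
  ik (array([-0.6349, -0.1665,  2.3826,  0.3488,  0.4037, -2.1121]), np.float64(0.09736131420255267), np.True_)
[ 0.4817 -0.188   0.0665] -21.7
turn [0. 0. 0.] |0.000 rad, rows 0.0 shift [-0.0204  0.0326  0.    ] rows 0.9
  ik (array([-0.6349, -0.0781,  2.3958,  0.4556,  0.3101, -2.226 ]), np.float64(0.07010837544303261), np.True_)
```

Call:
jog_arm(
  deltas=[
    [[0, 0, 0], [-0.001, -0.007, -0.014], 0.05],
    [[0, 0, 0], [-0.002, -0.015, -0.028], 0.05],
    [[0, 0, 0], [-0.003, -0.022, -0.042], 0.05],
    [[0, 0, 0], [0.005, -0.034, -0.052], 0.05],
    [[0, 0, 0], [0.013, -0.048, -0.062], 0.05],
    [[0, 0, 0], [0.02, -0.058, -0.071], 0.05],
    [[0, 0, 0], [0.026, -0.069, -0.08], 0.05],
    [[0, 0, 0], [0.026, -0.069, -0.08], 0.05],
  ],
)

```text
time: 7.63
eef_pos: [0.5233, 0.0249, 0.1883]
tcp_rot: [-0.665, -0.243, -0.149, 0.69]
contact_force: [-0.0, -0.6, -0.5]
opening: 0.108
```

```bash
python3 look.py w9 wrist;python3 -c "
from ik import *
delta(hold(.185),toolrot(HY,TL,1))"
```

```text
7.6333 [-0.2424 -0.2979  2.3132  0.3428  0.6223 -2.1802] stand [-0.0286 -0.1514  0.1883] d [ 0.53    0.0708 -0.845 ] [-0.046  -0.5682 -0.506 ] 0.10840461556075787
turn [-0.2731  0.4388  0.0033] |0.517 rad, rows 4.1 shift [-0.0599 -0.0355 -0.206 ] rows 5.2
```

View pics/w9.png

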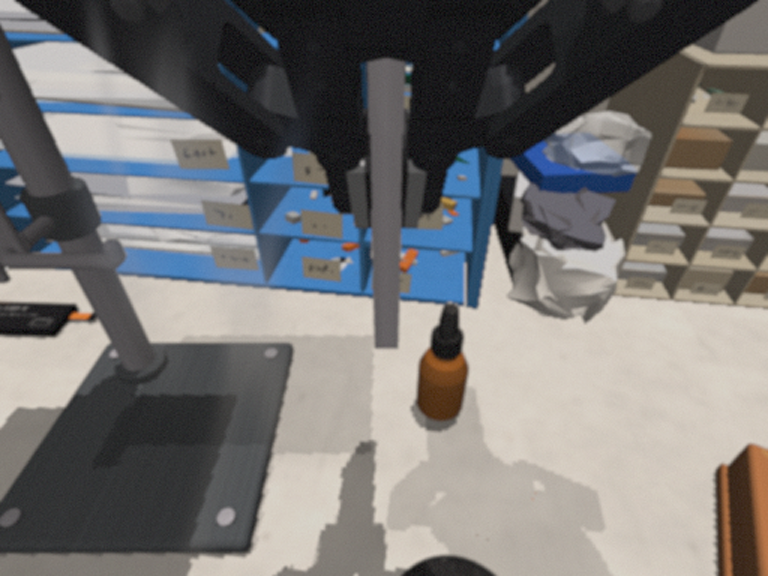

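The gauge is held high at (385,200), well above the bottle at (443,370). Now across to above the holder.

Call:
jog_arm(
  deltas=[
    [[-0.03, 0.05, 0], [-0.007, -0.004, -0.026], 0.05],
    [[-0.07, 0.11, 0], [-0.015, -0.009, -0.052], 0.05],
    [[-0.1, 0.16, 0], [-0.022, -0.013, -0.077], 0.05],
    [[-0.14, 0.22, 0], [-0.03, -0.018, -0.103], 0.05],
    [[-0.17, 0.27, 0], [-0.037, -0.022, -0.129], 0.05],
    [[-0.2, 0.33, 0], [-0.045, -0.027, -0.155], 0.05],
    [[-0.24, 0.38, 0], [-0.052, -0.031, -0.18], 0.05],
    [[-0.273, 0.439, 0.003], [-0.06, -0.035, -0.206], 0.05],
    [[-0.273, 0.439, 0.003], [-0.06, -0.035, -0.206], 0.05],
  ],
)

```text
time: 8.43
eef_pos: [0.4813, -0.1897, 0.1833]
tcp_rot: [0.704, 0.062, 0.32, -0.63]
contact_force: [-0.2, 0.7, -1.1]
opening: 0.108
```

```bash
python3 look.py w10 wrist; python3 look.py t10 top
python3 - <<'E'
from h import *
c=cam('side'); np.savez('pics/s10.npz',W=cloud(c),pix=c['pixels'],T=c['T'],K=[c['fx'],c['cx'],c['cy']])
cv2.imwrite('pics/s10.png',cv2.resize(c['pixels'][180:330,170:310],None,fx=5,fy=4,interpolation=cv2.INTER_CUBIC))
E
```

```text
8.4333 [-0.6376 -0.3085  2.3293  0.2411  0.5917 -1.9897] stand [-0.1    -0.3581  0.1833] d [ 0.4905 -0.1977 -0.8487] [-0.1693  0.6525 -1.1458] 0.1078601751256205
8.4833 [-0.6357 -0.3092  2.33    0.2425  0.5932 -1.9909] stand [-0.0998 -0.3566  0.183 ] d [ 0.4905 -0.1951 -0.8493] [ 0.3234  0.2899 -2.4971] 0.11011296824799084
```

View pics/w10.png

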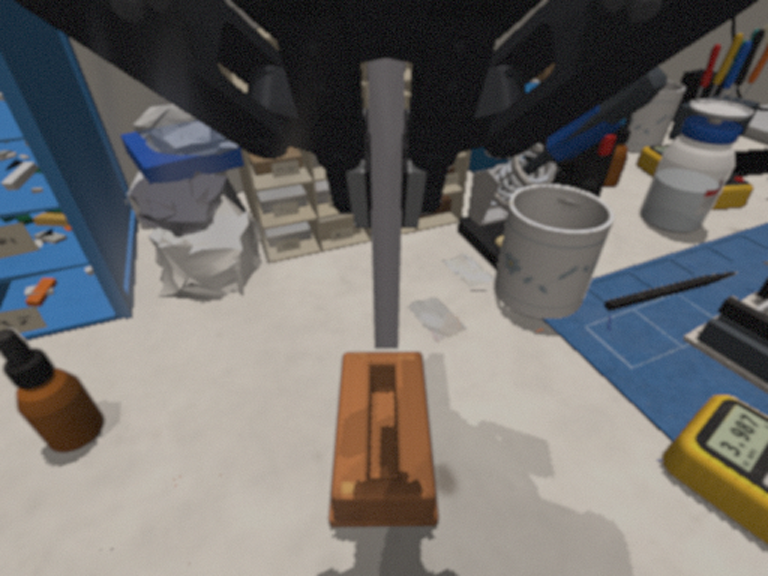

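View pics/s10.png

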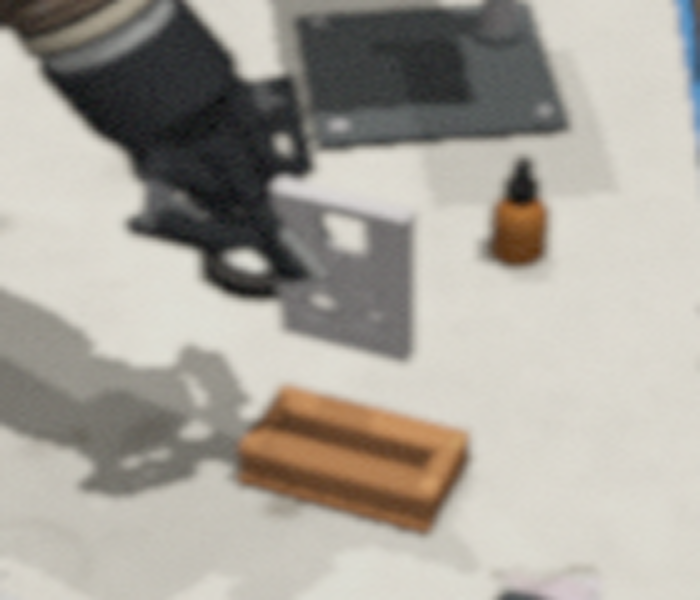

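The rotated wrist view shows the holder at (385,440) directly in line with the gauge (front edge at (386,340)). Next I measure the slot against the gauge in the same image.

Run:
```python
from ik import *
D=np.load('pics/w10.npz'); W=D['W']; T=Ttool()
b,g,r=[D['pix'][...,i].astype(int) for i in range(3)]
x,y,z=W[...,0],W[...,1],W[...,2]
h=(z>.026)&(z<.046)&(x>.42)&(x<.58)&(y>-.27)&(y<-.12)&(r>b*1.4)
P=W[h]; print('top z',np.median(P[:,2]),len(P))
best=None
for a in np.deg2rad(np.arange(-30,-12,.25)):
    q=P[:,:2]@rz(a)[:2,:2]; l,u=np.percentile(q,1,axis=0),np.percentile(q,99,axis=0); A=np.prod(u-l)
    if best is None or A<best[0]: best=(A,np.rad2deg(a),u-l,rz(a)[:2,:2]@((u+l)/2))
print(best)
# slot: points below top within holder
a=np.deg2rad(best[1]); c=best[3]
L=(W.reshape(-1,3)-np.r_[c,0])@rz(a)
s=(abs(L[:,0])<.03)&(abs(L[:,1])<.02)&(L[:,2]<.03)&(L[:,2]>0); print('slot pts',s.sum(),np.percentile(L[s],[2,50,98],axis=0))
t=(abs(L[:,0])<.03)&(abs(L[:,1])<.04)&(abs(L[:,2]-.036)<.006); 
yy=np.sort(L[t,1]); print('rim y hist',np.histogram(yy,np.arange(-.036,.037,.003)))
# gauge front edge
G=(W.reshape(-1,3)-T[:3,3])@rz(a)
m=(abs(G[:,1])<.015)&(G[:,0]<-.01)&(G[:,0]>-.03)&(W.reshape(-1,3)[:,2]>.12)&(W.reshape(-1,3)[:,2]<.22)
Wf=W.reshape(-1,3)
for zz in (.13,.15,.17,.19,.21):
    q=G[m&(abs(Wf[:,2]-zz)<.01)]; print(zz,len(q),np.median(q,0) if len(q) else '',np.percentile(q[:,1],[2,98]) if len(q) else '')
print('min z',Wf[m,2].min() if m.any() else '')
print('TCP in holder frame',(T[:3,3]-np.r_[c,0])@rz(a),'tool yaw',np.rad2deg(np.arctan2(-T[0,2],T[1,2])),'tilt',np.rad2deg(np.arccos(-T[2,1])), 'roll z',T[2,2])
```

```text
top z 0.03541936052983852 5025
(np.float64(0.005328423785619973), np.float64(-20.75), array([0.1   , 0.0533]), array([ 0.4947, -0.1931]))
slot pts 916 [[-0.0242 -0.0089  0.0085]
 [-0.0012 -0.001   0.0098]
 [ 0.0285  0.0073  0.0259]]
rim y hist (array([  0,   0,  95, 182, 186, 191, 188, 189, 196,  16,   0,   0,   0,
         0, 128, 188, 192, 193, 187, 187, 173,   8,   0,   0]), array([-0.036, -0.033, -0.03 , -0.027, -0.024, -0.021, -0.018, -0.015,
       -0.012, -0.009, -0.006, -0.003,  0.   ,  0.003,  0.006,  0.009,
        0.012,  0.015,  0.018,  0.021,  0.024,  0.027,  0.03 ,  0.033,
        0.036]))
0.13 245 [-0.0165 -0.0031 -0.0498] [-0.0075  0.0018]
0.15 470 [-0.0165 -0.0031 -0.0325] [-0.0077  0.002 ]
0.17 579 [-0.0165 -0.0025 -0.0122] [-0.0076  0.0021]
0.19 1523 [-0.0164 -0.0016  0.0087] [-0.0135  0.014 ]
0.21 2002 [-0.0175 -0.0021  0.0263] [-0.0129  0.0133]
min z 0.12634000638454584
TCP in holder frame [-0.0146  0.0012  0.183 ] tool yaw -21.63238391769329 tilt 31.85263055776189 roll z 0.0012764022360568505
```

Call:
jog_arm(
  deltas=[
    [[0, 0, 0], [-0.006, 0.01, 0.001], 0.05],
    [[0, 0, 0], [-0.013, 0.021, 0.001], 0.05],
    [[0, 0, 0], [-0.019, 0.031, 0.001], 0.05],
    [[0, 0, 0], [-0.026, 0.042, 0.001], 0.05],
    [[0, 0, 0], [-0.032, 0.052, 0.001], 0.05],
    [[0, 0, 0], [-0.0385, 0.062, 0.001], 0.05],
    [[0, 0, 0], [-0.0385, 0.062, 0.001], 0.05],
    [[0, 0, 0], [-0.0385, 0.062, 0.001], 0.05],
  ],
)

```text
time: 9.25
eef_pos: [0.4814, -0.1841, 0.1088]
tcp_rot: [0.704, 0.063, 0.317, -0.633]
contact_force: [1.5, -0.4, -0.4]
opening: 0.104
```

```bash
python3 look.py w11 wrist
cat > fit.py <<'E'
from ik import *; import sys
D=np.load('pics/%s.npz'%sys.argv[1]); W=D['W']; T=Ttool(); Wf=W.reshape(-1,3)
a=np.deg2rad(-21.4); c=np.array([.4947,-.1931])
L=(Wf-np.r_[c,0])@rz(a)
for x0 in (-.04,-.03,-.02):
    t=(abs(L[:,0]-x0)<.006)&(abs(L[:,1])<.04)&(abs(L[:,2]-.036)<.006); y=np.sort(L[t,1]); 
    if len(y)>10:
        i=np.argmax(np.diff(y)); print('rim gap at',x0,y[i],y[i+1],'outer',y[0],y[-1])
t=(abs(L[:,1])<.035)&(abs(L[:,2]-.036)<.006)&(abs(L[:,0])<.07); print('holder x',np.percentile(L[t,0],[1,99]))
tt=t&(abs(L[:,1])<.003); print('slot ends x: center-line rim pts',np.sort(L[tt,0])[::max(1,tt.sum()//12)])
for zz in (.055,.07,.085,.1):
    m=(abs(L[:,1])<.02)&(L[:,0]<-.02)&(L[:,0]>-.045)&(abs(L[:,2]-zz)<.007); q=L[m]; print('gauge edge',zz,len(q),np.median(q,0) if len(q) else '',np.percentile(q[:,1],[2,98]) if len(q) else '')
print('TCP in holder frame',(T[:3,3]-np.r_[c,0])@rz(a))
E
python3 fit.py w11
```

```text
9.25 [-0.6285 -0.1777  2.3818  0.3334  0.4195 -2.0923] stand [-0.0991 -0.3526  0.1088] d [ 0.4896 -0.1911 -0.8508] [ 1.4772 -0.3755 -0.3786] 0.10416469588525974
rim gap at -0.04 0.0036528125257601646 0.0042806061151705556 outer -0.028642285050407067 0.027291546290135808
rim gap at -0.03 -0.008701695551951293 0.007591115871781677 outer -0.02860213467177279 0.027155866889309904
rim gap at -0.02 -0.008709296737765031 0.007699638664140058 outer -0.028593990720916715 0.027248142596231012
holder x [-0.05    0.0506]
slot ends x: center-line rim pts [-0.0507 -0.0498 -0.0494 -0.049  -0.0485 -0.0475 -0.0467 -0.0456 -0.0444
 -0.043  -0.0418 -0.0405]
gauge edge 0.055 180 [-0.0332  0.003   0.0571] [-0.0014  0.0079]
gauge edge 0.07 308 [-0.0331  0.003   0.0704] [-0.0017  0.0081]
gauge edge 0.085 351 [-0.033   0.003   0.0852] [-0.0015  0.008 ]
gauge edge 0.1 472 [-0.0329  0.0035  0.1012] [-0.0053  0.0106]
TCP in holder frame [-0.0148  0.0031  0.11  ]
```

View pics/w11.png

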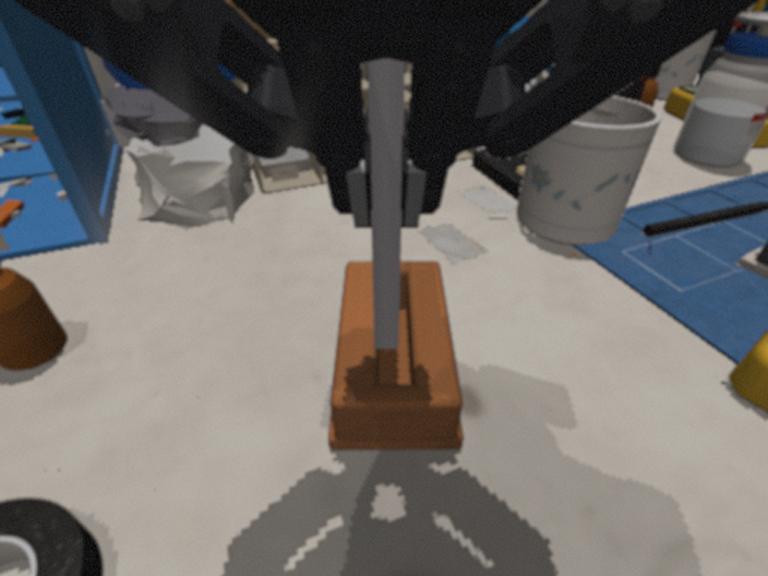

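The rotated wrist view shows the gauge bottom at (387,345), left of the slot line at (400,330). I measure it about 3.6 mm off centre, so I shift that much and re-measure.

Call:
jog_arm(
  deltas=[
    [[0, 0, 0], [0, 0, -0.002], 0.05],
    [[0, 0, 0], [0, 0, -0.0035], 0.05],
    [[0, 0, 0], [0, 0, -0.0035], 0.05],
    [[0, 0, 0], [0, 0, -0.0035], 0.05],
    [[0, 0, 0], [0, 0, -0.0035], 0.05],
  ],
)

```text
time: 9.72
eef_pos: [0.4809, -0.1883, 0.1104]
tcp_rot: [0.704, 0.064, 0.318, -0.632]
contact_force: [-0.2, -0.0, -1.9]
opening: 0.105
```

```bash
python3 look.py w12 wrist; python3 fit.py w12 | grep -v slot; python3 look.py w12b wrist; python3 fit.py w12b | grep -E "TCP|0.07|03"
```

```text
9.7167 [-0.6382 -0.1792  2.3804  0.3434  0.4218 -2.1093] stand [-0.1002 -0.3567  0.1104] d [ 0.4915 -0.193  -0.8492] [-0.1616 -0.0136 -1.9254] 0.1045455906043778
rim gap at -0.04 -0.0005031415819702498 0.00012387879734681055 outer -0.02877692743917913 0.027387830845210678
rim gap at -0.03 -0.008739017000845898 0.00739216122375693 outer -0.02871052748050001 0.027387830845210678
rim gap at -0.02 -0.008804240147736394 0.0071733757671023565 outer -0.028776628187781865 0.027162546766645656
holder x [-0.05    0.0499]
 -0.0437 -0.0424 -0.0411 -0.0398]
gauge edge 0.055 151 [-0.032  -0.0006  0.0579] [-0.0055  0.0038]
gauge edge 0.07 301 [-0.0319 -0.0012  0.0702] [-0.0058  0.004 ]
gauge edge 0.085 356 [-0.0319 -0.0006  0.0851] [-0.0056  0.0039]
gauge edge 0.1 423 [-0.0319 -0.0012  0.1006] [-0.0058  0.004 ]
TCP in holder frame [-0.0146 -0.0006  0.1103]
9.7667 [-0.6382 -0.1791  2.3805  0.3434  0.4218 -2.1093] stand [-0.1002 -0.3566  0.1103] d [ 0.4914 -0.1929 -0.8493] [ 0.1081  0.1788 -1.344 ] 0.1040918892302472
rim gap at -0.04 -0.0004783901034987972 0.00014739331082706548 outer -0.028874266964358523 0.02720903897490867
rim gap at -0.03 -0.008752941479549744 0.007436763257275194 outer -0.02875532933723806 0.02700707435976475
 -0.0442 -0.043  -0.0417 -0.0403]
gauge edge 0.055 154 [-0.032  -0.0006  0.0577] [-0.0055  0.0038]
gauge edge 0.07 295 [-0.0321 -0.0012  0.0706] [-0.0058  0.004 ]
gauge edge 0.085 354 [-0.0321 -0.0006  0.0853] [-0.0056  0.0039]
gauge edge 0.1 418 [-0.032  -0.0011  0.1007] [-0.0058  0.004 ]
TCP in holder frame [-0.0147 -0.0005  0.1101]
```

View pics/w12b.png

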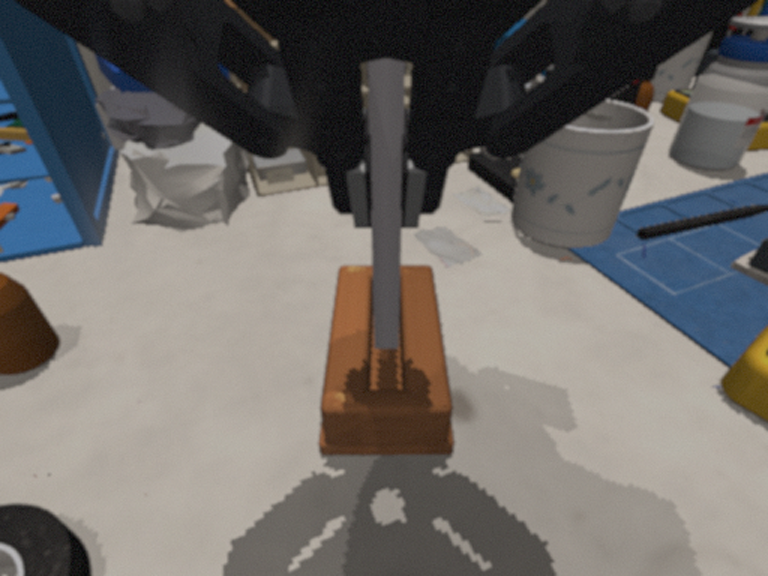

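Now centred over the slot to within 0.5 mm, with gauge bottom at (387,345). I descend slowly.

Call:
jog_arm(
  deltas=[
    [[0, 0, 0], [-0.002, 0.003, 0], 0.05],
    [[0, 0, 0], [-0.004, 0.007, 0], 0.05],
    [[0, 0, 0], [-0.006, 0.01, 0], 0.05],
    [[0, 0, 0], [-0.008, 0.013, 0], 0.05],
    [[0, 0, 0], [-0.01, 0.016, 0], 0.05],
    [[0, 0, 0], [-0.012, 0.019, 0], 0.05],
    [[0, 0, 0], [-0.012, 0.019, 0], 0.05],
  ],
)

```text
time: 10.4
eef_pos: [0.4801, -0.1877, 0.0863]
tcp_rot: [0.704, 0.063, 0.317, -0.633]
contact_force: [0.2, -1.2, -1.4]
opening: 0.105
```

```bash
python3 look.py w13 wrist; python3 fit.py w13 | grep -v slot
```

```text
10.4 [-0.6382 -0.1284  2.3914  0.3949  0.3667 -2.1651] stand [-0.101  -0.3559  0.0863] d [ 0.4897 -0.1915 -0.8506] [ 0.1721 -1.2385 -1.4039] 0.10540030076388995
rim gap at -0.04 0.0003935074601881875 0.0009723937328056522 outer -0.028742693211503655 0.02726035623798844
rim gap at -0.03 -0.008749708738868421 -0.005201663486142205 outer -0.028661218457382016 0.027045999630970045
rim gap at -0.02 -0.008725076545271786 0.007393458315965028 outer -0.028870909236391636 0.027000999966116147
holder x [-0.0501  0.0489]
 -0.0333 -0.0331 -0.0329 -0.0324]
gauge edge 0.055 338 [-0.0331 -0.0003  0.0553] [-0.0054  0.0043]
gauge edge 0.07 387 [-0.033  -0.0008  0.0704] [-0.0052  0.0041]
gauge edge 0.085 820 [-0.0324 -0.0008  0.0871] [-0.0159  0.0149]
gauge edge 0.1 1571 [-0.0334 -0.0004  0.1005] [-0.0179  0.0168]
TCP in holder frame [-0.0153 -0.0004  0.0869]
```

Call:
jog_arm(
  deltas=[
    [[0, 0, 0], [-0.001, 0.003, 0], 0.05],
    [[0, 0, 0], [-0.003, 0.006, 0], 0.05],
    [[0, 0, 0], [-0.005, 0.009, 0], 0.05],
    [[0, 0, 0], [-0.007, 0.012, 0], 0.05],
    [[0, 0, 0], [-0.009, 0.015, 0], 0.05],
    [[0, 0, 0], [-0.0095, 0.0165, 0], 0.05],
    [[0, 0, 0], [-0.0095, 0.0165, 0], 0.05],
  ],
)

```text
time: 11.03
eef_pos: [0.4806, -0.1879, 0.0672]
tcp_rot: [0.704, 0.062, 0.317, -0.633]
contact_force: [0.1, -0.1, -0.8]
opening: 0.105
```

```bash
python3 look.py w14 wrist; python3 fit.py w14 | grep -v slot;  python3 - <<'E'
from h import *
c=cam('side'); cv2.imwrite('pics/s14.png',cv2.resize(c['pixels'][220:330,170:310],None,fx=5,fy=5,interpolation=cv2.INTER_CUBIC))
print(ctrl.get_state()['contact_force'],ctrl.get_state()['eef_pos'])
E
```

```text
11.0333 [-0.6377 -0.0814  2.3955  0.4525  0.3202 -2.2257] stand [-0.1004 -0.3561  0.0672] d [ 0.4895 -0.1914 -0.8507] [ 0.0981 -0.1015 -0.8405] 0.1051703918597283
rim gap at -0.04 0.000335199149390893 0.0008701378661256823 outer -0.028828703600584815 0.027231476297807256
rim gap at -0.03 -0.008761051880426906 -0.005457229030070173 outer -0.028828703600584815 0.02735849936710214
rim gap at -0.02 -0.008691127943703279 0.007208986019515123 outer -0.028729581467137718 0.02735849936710214
holder x [-0.0502  0.0333]
 -0.0326 -0.0324 -0.0322 -0.0315]
gauge edge 0.055 409 [-0.0325 -0.0008  0.0555] [-0.0054  0.0043]
gauge edge 0.07 1099 [-0.0317 -0.0003  0.0714] [-0.0171  0.0159]
gauge edge 0.085 1659 [-0.034  -0.0008  0.0852] [-0.0179  0.0168]
gauge edge 0.1 1265 [-0.0327 -0.0004  0.0998] [-0.0075  0.011 ]
TCP in holder frame [-0.0148 -0.0003  0.0675]
[ 0.0736 -0.8598 -1.3446] [ 0.4809 -0.1881  0.0678]
```

View pics/s14.png

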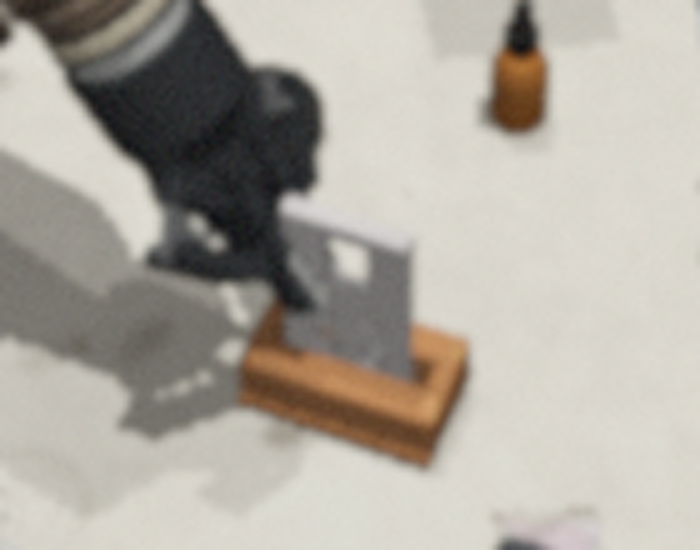

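The side view shows the gauge upright in the slot, bottom edge near (350,365). I lower the last 1–2 mm to feel the floor.

Call:
jog_arm(
  deltas=[
    [[0, 0, 0], [-0.0005, 0.001, 0], 0.05],
    [[0, 0, 0], [-0.001, 0.0017, 0], 0.05],
    [[0, 0, 0], [-0.001, 0.0017, 0], 0.05],
    [[0, 0, 0], [-0.001, 0.0017, 0], 0.05],
  ],
)

```text
time: 11.47
eef_pos: [0.4815, -0.1885, 0.0666]
tcp_rot: [0.704, 0.063, 0.318, -0.632]
contact_force: [-1.4, 1.2, 2.4]
opening: 0.107
```

```bash
python3 look.py w15 wrist; python3 fit.py w15 | grep -E "gauge|TCP"
```

```text
11.4667 [-0.6376 -0.078   2.3946  0.4594  0.3152 -2.2328] stand [-0.0996 -0.3569  0.0666] d [ 0.4915 -0.193  -0.8493] [-1.4448  1.1823  2.3815] 0.10703053627981378
gauge edge 0.055 413 [-0.0313 -0.0006  0.0555] [-0.0057  0.0041]
gauge edge 0.07 1155 [-0.0305 -0.0006  0.0714] [-0.0176  0.0159]
gauge edge 0.085 1657 [-0.0331 -0.0006  0.0851] [-0.0182  0.0165]
gauge edge 0.1 1304 [-0.0318 -0.0006  0.0997] [-0.0078  0.0188]
TCP in holder frame [-0.014  -0.0005  0.0666]
```

The vertical force went from −1.3 to +2.4 N, so the gauge is on the floor. Release.

Call:
jog_arm(
  deltas=[
    [[0, 0, 0], [0, 0, 0], 0.13],
    [[0, 0, 0], [0, 0, 0], 0.17],
    [[0, 0, 0], [0, 0, 0], 0.25],
    [[0, 0, 0], [0, 0, 0], 0.4],
    [[0, 0, 0], [0, 0, 0], 0.5],
    [[0, 0, 0], [0, 0, 0], 0.5],
    [[0, 0, 0], [0, 0, 0], 0.5],
  ],
  force=20,
)

```text
time: 12.1
eef_pos: [0.4815, -0.1885, 0.0666]
tcp_rot: [0.704, 0.063, 0.318, -0.632]
contact_force: [0.9, -0.4, -0.1]
opening: 0.5
```

```bash
python3 look.py w16 wrist; python3 fit.py w16 | grep -E "gauge|TCP"
python3 - <<'E'
from ik import *
T=Ttool()
Rm=T[:3,:3]
for b,u in ((0,.03),(.0,.06),(.02,.08),(.03,.12),(.05,.15)):
    p=T[:3,3]+rz(HY)@[-b,0,u]; delta(p,Rm); print(b,u,ik(p,Rm,ctrl.get_state()['qpos'])[1:])
E
```

```text
12.1 [-0.6376 -0.0779  2.3946  0.4593  0.3152 -2.2328] stand [-0.0996 -0.3569  0.0666] d [ 0.4914 -0.193  -0.8493] [ 0.8681 -0.3874 -0.1429] 0.49966283368822734
gauge edge 0.055 416 [-0.0315 -0.0006  0.0555] [-0.0054  0.0041]
gauge edge 0.07 505 [-0.0314 -0.0006  0.0703] [-0.0055  0.004 ]
gauge edge 0.085 617 [-0.0315 -0.0006  0.0854] [-0.0055  0.0041]
gauge edge 0.1 759 [-0.0315 -0.0006  0.1003] [-0.0054  0.0041]
TCP in holder frame [-0.014  -0.0005  0.0666]
turn [0. 0. 0.] |0.000 rad, rows 0.0 shift [ 0.0158 -0.0255  0.    ] rows 0.7
0 0.03 (np.float64(0.09482991809579833), np.True_)
turn [0. 0. 0.] |0.000 rad, rows 0.0 shift [ 0.0317 -0.051   0.0001] rows 1.4
0.0 0.06 (np.float64(0.1096190688599954), np.True_)
turn [0. 0. 0.] |0.000 rad, rows 0.0 shift [ 0.0252 -0.0785  0.0002] rows 2.0
0.02 0.08 (np.float64(0.07765208094493792), np.True_)
turn [0. 0. 0.] |0.000 rad, rows 0.0 shift [ 0.0379 -0.1178  0.0002] rows 3.0
0.03 0.12 (np.float64(0.08929832409468741), np.True_)
turn [0. 0. 0.] |0.000 rad, rows 0.0 shift [ 0.0367 -0.1538  0.0003] rows 3.8
0.05 0.15 (np.float64(0.07894440362877786), np.True_)
```

View pics/w16.png

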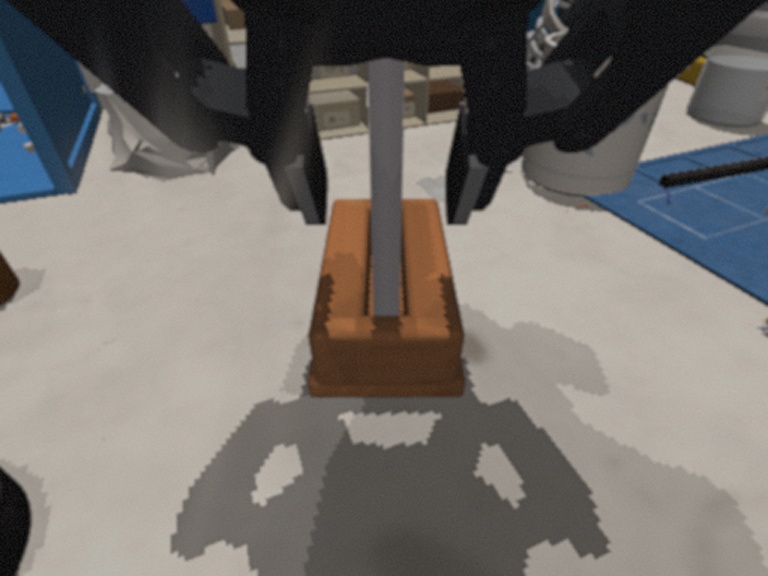

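The gauge stands alone at (386,200), with the fingers clear on both sides at (310,180) and (465,180). Now I back out up and away.

Call:
jog_arm(
  deltas=[
    [[0, 0, 0], [0.005, -0.012, 0], 0.5],
    [[0, 0, 0], [0.011, -0.025, 0], 0.5],
    [[0, 0, 0], [0.017, -0.038, 0], 0.5],
    [[0, 0, 0], [0.021, -0.051, 0], 0.5],
    [[0, 0, 0], [0.025, -0.078, 0], 0.5],
    [[0, 0, 0], [0.032, -0.1, 0], 0.5],
    [[0, 0, 0], [0.038, -0.118, 0], 0.5],
    [[0, 0, 0], [0.037, -0.154, 0], 0.5],
    [[0, 0, 0], [0.037, -0.154, 0], 0.5],
    [[0, 0, 0], [0.037, -0.154, 0], 0.5],
  ],
)

```text
time: 12.98
eef_pos: [0.4357, -0.171, 0.2202]
tcp_rot: [0.704, 0.066, 0.32, -0.63]
contact_force: [-0.1, -0.7, -0.8]
opening: 0.5
```

```bash
python3 look.py w17 wrist
python3 - <<'E'
from h import *
c=cam('side'); cv2.imwrite('pics/s17.png',cv2.resize(c['pixels'][90:330,170:310],None,fx=4,fy=2.5,interpolation=cv2.INTER_CUBIC))
Wf=cloud(c).reshape(-1,3); cc=np.array([.4947,-.1931]); a=np.deg2rad(-21.4)
L=(Wf-np.r_[cc,0])@rz(a); m=(abs(L[:,0])<.06)&(abs(L[:,1])<.025)&(L[:,2]>.05)&(L[:,2]<.18)
q=L[m]; print(m.sum(),'x',np.percentile(q[:,0],[1,99]),'y',np.median(q[:,1]),'ztop',np.percentile(q[:,2],98))
pts=q[:,:2]; mm=np.abs(pts[:,1]-np.median(pts[:,1]))<.006; print('yaw dev',np.rad2deg(np.polyfit(pts[mm,0],pts[mm,1],1)[0]))
D=np.load('pics/w17.npz'); L=(D['W'].reshape(-1,3)-np.r_[cc,0])@rz(a)
for z in (.05,.075,.1,.12):
    k=(abs(L[:,2]-z)<.006)&(abs(L[:,1])<.02)&(abs(L[:,0]+.032)<.008); print(z,k.sum(),np.median(L[k],0))
k=(abs(L[:,1])<.012)&(abs(L[:,0])<.04)&(L[:,2]>.06)&(L[:,2]<.15); print('top',np.percentile(L[k][:,2],99))
for n,D in (('side',c),):
    W=cloud(c); x,y,z=W[...,0],W[...,1],W[...,2]; r=c['pixels'][...,2].astype(int)
    tp=(r<70)&(z>.01)&(z<.03)&(x>.35)&(x<.5)&(y>-.1)&(y<.06); bt=(z>.02)&(z<.12)&(x>.53)&(x<.63)&(y>-.08)&(y<.06)
    print('tape',W[tp].mean(0),'bottle',W[bt].mean(0))
S=np.load('pics/side0.npz');W=S['W']; x,y,z=W[...,0],W[...,1],W[...,2]; r=S['pix'][...,2].astype(int)
tp=(r<70)&(z>.01)&(z<.03)&(x>.35)&(x<.5)&(y>-.1)&(y<.06); bt=(z>.02)&(z<.12)&(x>.53)&(x<.63)&(y>-.08)&(y<.06)
print('before tape',W[tp].mean(0),'bottle',W[bt].mean(0))
E
```

```text
12.9833 [-0.6784 -0.5188  2.399   0.2383  0.7331 -2.007 ] stand [-0.1426 -0.3332  0.2202] d [ 0.496  -0.1969 -0.8457] [-0.0651 -0.681  -0.8006] 0.4997626310549825
618 x [-0.0325  0.0314] y -0.0037812781788259886 ztop 0.1326702989038681
yaw dev -0.2840357633118149
0.05 71 [-0.0313 -0.0013  0.0496]
0.075 87 [-0.0315 -0.0012  0.0752]
0.1 101 [-0.0314 -0.0012  0.1001]
0.12 123 [-0.0314 -0.0004  0.1201]
top 0.1304977799478798
tape [ 0.443  -0.0391  0.0172] bottle [ 0.5823 -0.014   0.052 ]
before tape [ 0.4413 -0.038   0.0178] bottle [ 0.5822 -0.0142  0.0528]
```

View pics/s17.png

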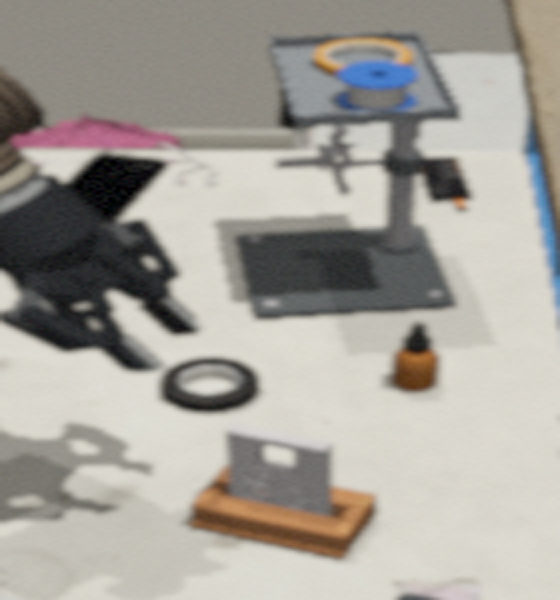

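View pics/w17.png

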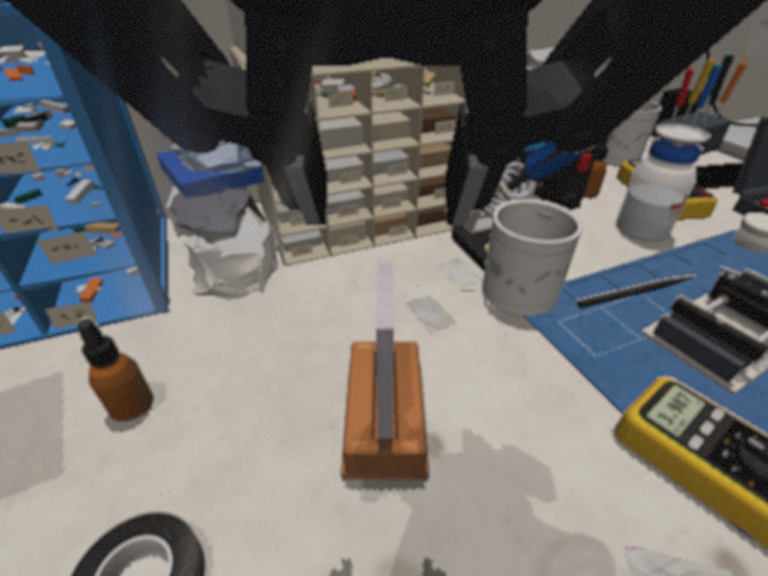

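Both views show the gauge upright, eye up, in the middle of the slot: side view (280,470), wrist view (385,350). Its top is at 130 mm, as expected when seated. The bottle and tape haven't moved and the gripper is clear, so I'm handing in.

```bash
python3 -c "
from plant import ctrl
print(ctrl.sign_off())"
```

```text
the job is handed in; nothing more can be done
None
```

The gauge is standing upright, eye up, in the middle of the holder's slot. I handed the job in at about 13 s of the 45 s allowed; sign-off reports no verdict.

**What I did:** I pressed the keeper tab down until the keeper snapped open, and the picture confirmed it stayed up. I pinched the gauge's front edge with the tool tilted 32°, lifted it about 17 mm, and slid it 70 mm right off the hook. I then carried it over the bottle to the holder and lowered it until I felt the floor. After that I released it and backed the gripper clear.

**Last checks:**
- **Height:** the top of the gauge reads 130–133 mm, against 130 mm when fully seated.
- **Position:** it is centred to about 1 mm in the wrist view. The side camera puts its visible face, about half the gauge's thickness from its middle, 3.8 mm to one side, which is consistent. It is within about 1° of the slot direction, and upright.
- **Bystanders:** the bottle reads within 1 mm of where it started and the tape within about 2 mm.

**Disagreements along the way:**
- The first alignment over the slot was 3.6 mm off because the arm was still settling. I corrected it and re-measured before lowering.
- Joint 3 read 2.485 rad once during the first approach, against its 2.48 limit. Nothing reported a fault, and I kept at least 0.07 rad of planned margin on every joint from the placing onward. Joint 5 came within 0.02 rad of its limit while pressing the tab.

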